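# Top up a stack of drilled plates and tap it square in the pin jig

### The arm

A 6-joint arm with a two-finger parallel gripper is mounted at the origin on a cart in front of the work surface, level with it; the furniture and walls round the work are solid. World frame = base frame: x ahead of the robot, y to its left, z up, the work surface at z = 0. Lengths are in m, angles in rad, forces in N, time in s.
With the tool pointing down it reaches from about 0.35 to 0.85 m from the base axis. Payload 8.1 kg.
Tool frame: the origin (TCP) lies on the centre line of the jaws, within the pads' length; the fingertips stand robot.tips_ahead ahead of it and the grasp point (between the pads) lies 8 mm behind it (robot.tips_ahead is the distance from the TCP to the fingertips, in m); z points along the fingers, y is the direction in which the jaws open and shut (so a half turn about z gives the same grasp; the last joint's range is limited). The gripper opens to 93 mm and grips with 3 to 60 N. Pads are 15 mm wide; open, the fingers measure 128 mm over their backs; the gripper's body (75 mm by 188 mm) begins 65 mm behind the grasp point.
Start: joints at [1.215, 0.13, 1.488, -0, 1.523, -0.085], TCP at [0.16, 0.578, 0.23] pointing down, gripper open.
Joint ranges: [-2.96, 2.96], [-0.89, 2.26], [0.02, 2.5], [-1.34, 4.48], [0, 2.73], [-2.66, 2.66]. Speed limits (rad/s): [2.39, 2.39, 2.79, 3.14, 3.14, 3.14].

### API

Orientations are given as a rotation vector (axis times angle).
In Python, from plant import monitor, eyes, job, robot gives the robot as it stands.
- The arm moves only by the tool servo_tool, never from a script. Its argument "plan" is a list that holds one entry, the list of rows, each a list of 7 numbers: the closure, from -1 (fully open) to 1 (shut), so that 0 is half open, then the shift along the world's x, y, z in mm, then the turn, a rotation vector about the world's x, y, z in rad. In form: [[[hand, dx, dy, dz, ax, ay, az], ...]]. A call has 1 to 12 rows; each row shifts and turns the commanded pose from where the row before left it; what a row does not reach is not made up. A row lasts 1/10 s, in which the tool goes at most 50 mm and 8.59 degrees, less where a joint would pass 70% of its speed; a pose out of reach is approached as far as the arm can. A call with a gripper value outside its range is refused whole. The fingers move at their own pace and stop on an object; "force" is the grip in N (left out, the last holds). Time passes only in rows, so rows that do not move let the fingers close. It gives the time, the measured TCP pose, the force and the opening at its end, in the units of the state.
- monitor.read_state(): the state, without advancing time (a new reading comes with each control period).
- eyes.read_camera(name): name is "scene" or "side" or "wrist"; returns the picture (400x640x3 uint8, red, green, blue); there is no depth.
- eyes.camera_info(name): a dict with "mtx" (3x3 intrinsics, pixels), "D" ([k1, k2, p1, p2, k3] as OpenCV has them; the pictures are not rectified), "R" (3x3) and "t" (3): a world point X has camera coordinates R X + t. Camera axes: x right, y down, z forward; pixel columns grow to the right and rows downward; lengths in m; the calibration is good to about 2 mm. A picture is of the moment at which its call begins: read the wrist's pose just before it. camera_info takes no time and is no camera call; for the wrist camera it gives the pose at the moment of the call.
- job.close_job(): hands the job in, once; it reports no verdict.
The state is a dict: "t": time; "q": joint angles; "dq": joint speeds; "joint_torque": joint torques, N m; "tool_pos": TCP position; "orientation": TCP orientation; "force": force on the tool from outside, world axes, zero at the start; "wrist_torque": the same for the moment, N m; "opening": finger opening in m.
Only numpy, scipy, OpenCV 4.12 (cv2) and the standard library are available. Lean on these libraries where they do the work, as an engineer would, in place of code of your own. Each camera call takes 0.05 s, during which the arm holds its last target. There are 200 camera calls.

### The job

Take the last drilled plate off the sloping wooden rest and lay it flat on top of the untidy stack of four like plates in the pin jig, without dropping it. Then let go of it and tap the free sides and ends of the stack until all five plates sit edge over edge, up against all three pins. Leave the solder spool, the brass union nut and the copper tee where they are.

Things in the scene. Friction and masses are not known exactly. Their poses are not given: they have to be found in the camera images.
- jig: steel pin jig, fixed. Origin on the bench under the middle of the squared stack; x along the stack's 100 mm length, y across its 60 mm width, z up. Foot plate 6 mm thick, x -59 to 71, y -46 to 54 mm. On it a bed 76 x 40 mm, centred on the origin, top 20 mm above the bench; the stack overhangs it all round, so fingertips can reach below the lowest plate. The -x end and -y side are free for tapping
- jig_home (a point): centre of the stack when all five plates are squared against the three pins: over the jig's origin, 35 mm above the bench; axes as the jig's. Sliding the plates takes up to about 8 N. A fixed bench vice, 185 mm high, stands between jig and rest (world x 0.31 to 0.58, y -0.24 to -0.03; jaws from y -0.20 to -0.09), and an open tool case with 106 mm high walls to the jig's left (from y 0.139): travel above them
- pin_1 (a point): centre of the top of the first of the jig's three pins, all upright, 12 mm in diameter, tops about 60 mm above the bench: at jig x = +36, y = +36 mm; it stops the stack's +y long side
- pin_2 (a point): top of the second pin, at jig x = -36, y = +36 mm; it also stops the +y long side. A finger fits in the 60 mm gap between pins 1 and 2
- pin_3 (a point): top of the third pin, at jig x = +56, y = 0 mm; it stops the stack's +x end
- plate_a_center (a point): lowest plate of the four that lie untidily on the jig's bed at the start, centre 23 mm above the bench; flat drilled aluminium plate, 100 x 60 x 6 mm, two 11 mm holes on its long middle line, about 0.09 kg, smooth (friction about 0.25); the point is the plate's centre, its x runs along the 100 mm length, y across the 60 mm width, z out of the flat face
- plate_b_center (a point): second plate of the four that lie untidily on the jig's bed at the start, centre 29 mm above the bench; flat drilled aluminium plate, 100 x 60 x 6 mm, two 11 mm holes on its long middle line, about 0.09 kg, smooth (friction about 0.25); the point is the plate's centre, its x runs along the 100 mm length, y across the 60 mm width, z out of the flat face
- plate_c_center (a point): third plate of the four that lie untidily on the jig's bed at the start, centre 35 mm above the bench; flat drilled aluminium plate, 100 x 60 x 6 mm, two 11 mm holes on its long middle line, about 0.09 kg, smooth (friction about 0.25); the point is the plate's centre, its x runs along the 100 mm length, y across the 60 mm width, z out of the flat face
- plate_d_center (a point): fourth (uppermost) plate of the four that lie untidily on the jig's bed at the start, centre 41 mm above the bench; flat drilled aluminium plate, 100 x 60 x 6 mm, two 11 mm holes on its long middle line, about 0.09 kg, smooth (friction about 0.25); the point is the plate's centre, its x runs along the 100 mm length, y across the 60 mm width, z out of the flat face
- plate_e_center (a point): the last plate, which lies alone on the sloping rest at the start, its length running up the 35 degree slope; laid on the stack its centre is 47 mm above the bench; flat drilled aluminium plate, 100 x 60 x 6 mm, two 11 mm holes on its long middle line, about 0.09 kg, smooth (friction about 0.25); the point is the plate's centre, its x runs along the 100 mm length, y across the 60 mm width, z out of the flat face
- rest: plywood sloping rest, fixed; origin on the bench under its middle, x towards its high end. Its face, 36 mm wide, rises 35 degrees towards +x, with a 6 mm lip at the low end that holds the plate. The plate overhangs the face by 12 mm on both long sides, centre 60 mm above the bench; a gripper square to it is tilted 35 degrees and closes across the 60 mm width. Foot 50 mm wide, 8 mm thick
- solder_spool: spool of solder standing upright, 76 x 72 x 44 mm, a bystander; origin under its middle
- union_nut: brass union nut, 50 x 57 x 30 mm, a bystander; origin under its middle
- copper_tee: copper pipe tee, 50 x 68 x 39 mm, a bystander; origin under its middle

How it is judged:
By the outcome, as a careful person would: the job done as asked, in the order asked, and still so for the second after the job is handed in, with the robot touching nothing.
It also fails if it takes over 72 s, if anything falls off the work surface, if the arm or the gripper's body presses on something with over 40 N, if the wrist force passes 120 N, or if a joint passes its speed limit or range.

## Working session

There is one attempt and no reset: what is moved stays moved. The work goes in short steps, Python scripts to look and compute and a tool call to move; the robot and the scene stay as the last step left them, time stands still between calls to the robot, and variables do not carry over. Pictures are saved under pics/ and viewed, about 8 in all and at most 12, crops included, and the job is handed in when it is done.

Besides the shell and the picture viewer there is one more tool, called after "Call:" as a command line: name --argument value ..., lists and objects as JSON in quotes. servo_tool: Moves the arm, as the interface text tells. Its arguments: {"type":"object","properties":{"plan":{"type":"array"},"force":{"type":"number"}},"required":["plan"]}

```bash
mkdir -p pics; ls
python3 - <<'E'
from plant import monitor, eyes, job, robot
import cv2,numpy as np
print(robot.tips_ahead, monitor.read_state())
for n in("scene","side"):
    im=eyes.read_camera(n); cv2.imwrite(f"pics/{n}0.png",im[:,:,::-1]); i=eyes.camera_info(n)
    print(n,i, 'cam pos',-np.array(i["R"]).T@np.array(i["t"]))
E
```

```text
pics
0.011 {'t': 0.0, 'q': array([ 1.21461300e+00,  1.31154663e-01,  1.48928159e+00,  1.14075009e-05,
        1.52295385e+00, -8.53656389e-02]), 'dq': array([ 0.00149441,  0.0001868 ,  0.00195612,  0.00068159, -0.00010663,
        0.00108977]), 'joint_torque': array([-3.11866033e-04, -5.59822190e+01, -4.91763926e+01,  7.66627654e-02,
        3.49953223e-02, -1.27782032e-04]), 'tool_pos': array([0.16027878, 0.5776403 , 0.22859002]), 'orientation': array([-4.24046694e-01, -3.11243287e+00,  2.75062664e-03]), 'force': array([ 0.65002982, -0.118038  , -0.31523898]), 'wrist_torque': array([-0.02156195, -0.00826059, -0.04548208]), 'opening': 0.09283840770282457}
scene {'mtx': array([[456.42831443,   0.        , 320.09406273],
       [  0.        , 456.42831443, 211.4037683 ],
       [  0.        ,   0.        ,   1.        ]]), 'D': array([0.0373576, 0.       , 0.       , 0.       , 0.       ]), 'R': array([[ 0.4248366 , -0.90523974,  0.00740729],
       [-0.77710156, -0.36887301, -0.50994693],
       [ 0.46435658,  0.21088791, -0.86017397]]), 't': array([-0.36674964,  0.45901959,  0.71034018])} cam pos [ 0.18266237 -0.31247857  0.84780838]
side {'mtx': array([[402.38665724,   0.        , 315.88501647],
       [  0.        , 402.38665724, 201.97736372],
       [  0.        ,   0.        ,   1.        ]]), 'D': array([0.00280896, 0.        , 0.        , 0.        , 0.        ]), 'R': array([[-0.82183162, -0.56964735, -0.00973054],
       [-0.34276658,  0.50800838, -0.79021425],
       [ 0.45508665, -0.64608775, -0.61275342]]), 't': array([0.43030108, 0.32302462, 0.51676553])} cam pos [0.22918398 0.41489654 0.57609557]
```

View pics/scene0.png

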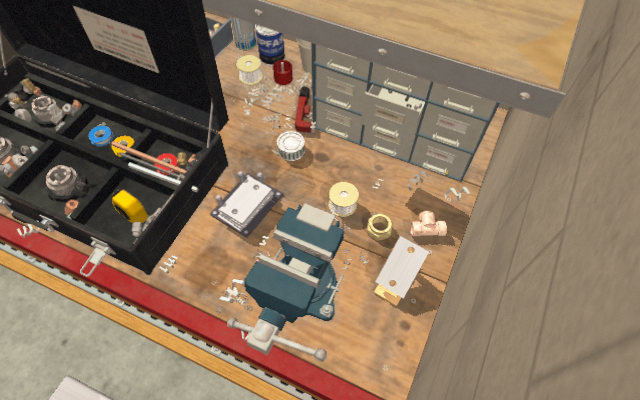

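View pics/side0.png

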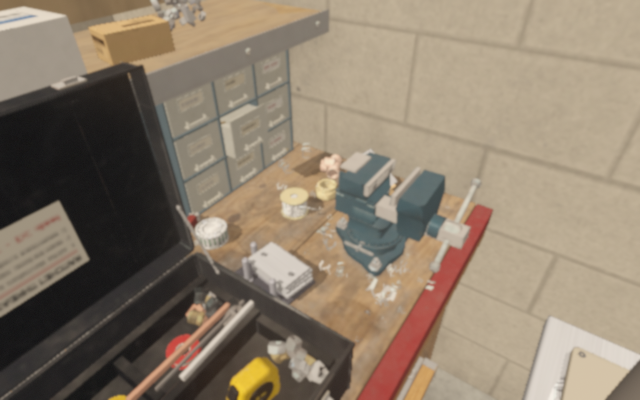

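The scene view shows the stack in the jig near (247,202), plate e on the rest near (402,268), and the vice between them. The side view shows the stack near (280,268). I'll enlarge the two plate areas.

```bash
cat > h.py <<'E'
from plant import monitor, eyes, job, robot
import cv2,numpy as np
from scipy.spatial.transform import Rotation as Rn
def shot(n):
    i=eyes.camera_info(n); im=eyes.read_camera(n)[:,:,::-1].copy(); return im,i
def onz(i,px,z):
    "pixels -> world points on plane height z"
    u=cv2.undistortPoints(np.array(px,float).reshape(-1,1,2),i["mtx"],i["D"]).reshape(-1,2)
    R=np.array(i["R"]);c=-R.T@i["t"]; d=np.c_[u,np.ones(len(u))]@R
    return c+d*((z-c[2])/d[:,2])[:,None]
def proj(i,X):
    return cv2.projectPoints(np.array(X,float).reshape(-1,1,3),cv2.Rodrigues(np.array(i["R"]))[0],np.array(i["t"]),i["mtx"],i["D"])[0].reshape(-1,2)
def pose():
    s=monitor.read_state(); return s,np.array(s["tool_pos"]),Rn.from_rotvec(s["orientation"])
E
python3 - <<'E'
from h import *
im=cv2.imread("pics/scene0.png")
a=im[165:240,200:290]; b=im[225:310,365:455]
s=lambda c:cv2.resize(c,(400,int(400*c.shape[0]/c.shape[1])),interpolation=cv2.INTER_CUBIC)
a,b=s(a),s(b); h=max(len(a),len(b)); out=np.zeros((h,800,3),np.uint8); out[:len(a),:400]=a; out[:len(b),400:]=b
cv2.imwrite("pics/crop1.png",out)
i=eyes.camera_info("scene")
hsv=cv2.cvtColor(im,cv2.COLOR_BGR2HSV)
m=((hsv[:,:,1]<45)&(hsv[:,:,2]>150)).astype(np.uint8)
n,l,st,ce=cv2.connectedComponentsWithStats(m)
for k in range(1,n):
    if st[k,4]>300: 
        c=cv2.findContours((l==k).astype(np.uint8),0,2)[0][0]; r=cv2.minAreaRect(c)
        print(st[k],ce[k],r, cv2.approxPolyDP(cv2.convexHull(c),4,True).reshape(-1,2).tolist())
E
```

```text
[374  88  51  25 433] [400.39030023  99.1108545 ] ((399.0, 99.0), (49.9639892578125, 11.384200096130371), 18.434946060180664) [[374, 95], [384, 88], [424, 103], [420, 112]]
[277 131  28  23 479] [290.20250522 141.78914405] ((290.5, 142.0), (22.0, 27.0), 90.0) [[299, 133], [304, 141], [295, 153], [278, 147], [281, 134]]
[ 218  175   55   56 1499] [244.55036691 202.07071381] ((244.30618286132812, 202.3355712890625), (31.493938446044922, 55.10860824584961), 40.3140983581543) [[249, 175], [272, 194], [239, 230], [219, 217], [218, 209]]
[297 202  58  29 726] [320.97658402 215.1446281 ] ((325.0478515625, 215.6998291015625), (56.00604248046875, 28.327882766723633), 4.969740867614746) [[354, 204], [327, 230], [297, 218], [304, 204]]
[ 376  236   53   62 1649] [401.77986659 266.41237113] ((401.5770263671875, 266.6878356933594), (33.06406784057617, 53.1832389831543), 27.89727020263672) [[400, 236], [428, 251], [403, 297], [376, 281]]
[   0  244  313  156 1849] [157.93347756 323.23039481] ((155.90000915527344, 321.70001220703125), (348.37939453125, 6.708198547363281), 26.56505012512207) [[0, 244], [312, 399], [303, 399]]
[256 249  63  34 523] [291.83938815 266.55640535] ((289.53607177734375, 262.2938232421875), (66.40364074707031, 16.550142288208008), 23.96249008178711) [[318, 280], [256, 256], [280, 249], [310, 265]]
[    0   266   264   134 17783] [ 88.06461227 354.32486082] ((131.5, 332.5), (133.0, 263.0), 90.0) [[0, 266], [263, 399], [0, 399]]
[228 319  95  39 828] [268.71376812 336.62439614] ((273.5000305175781, 340.0), (98.38699340820312, 26.385601043701172), 26.56505012512207) [[228, 321], [261, 319], [322, 353], [317, 357], [262, 349]]
```

View pics/crop1.png

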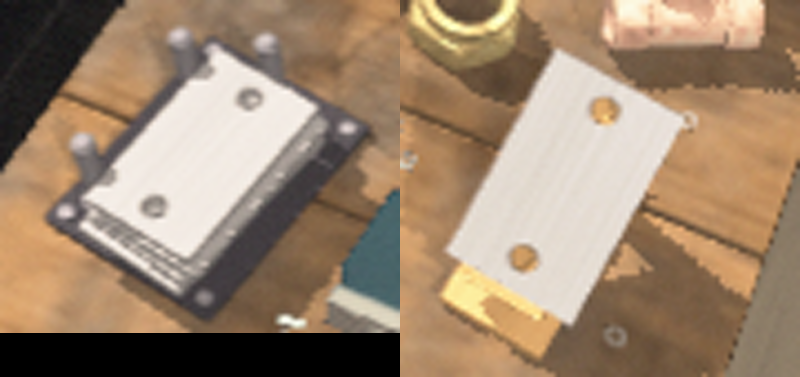

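The crop shows pin tops at about (240.5,173.6), (218.9,197.6) and (259.6,174.7). Plate e's corners are at about (400.5,236.3), (429.4,252), (403.7,298.6) and (375.4,281.3), with its high end upper right. The nut and tee sit close behind that high end.

Run:
```python
from h import *
from scipy.optimize import least_squares
i=eyes.camera_info("scene")
P=onz(i,[(240.5,173.6),(218.9,197.6),(259.6,174.7)],0.06)
J=np.array([[36,36],[-36,36],[56,0]])/1e3
f=lambda p:((Rn.from_euler('z',p[2]).as_matrix()[:2,:2]@J.T).T+p[:2]-P[:,:2]).ravel()
r=least_squares(f,[.45,.05,0]);print("jig",r.x,np.degrees(r.x[2]),r.fun*1e3)
px=np.array([(400.5,236.3),(429.4,252),(403.7,298.6),(375.4,281.3)])  # high-left, high-right, low-right, low-left
C=np.array([[50,30,3],[50,-30,3],[-50,-30,3],[-50,30,3]])/1e3
def g(p):
    R=Rn.from_euler('z',p[2])*Rn.from_euler('y',-np.radians(35))
    return (proj(i,R.apply(C)+[p[0],p[1],.06])-px).ravel()
r=least_squares(g,[.5,-.3,0]);print("plate e",r.x,np.degrees(r.x[2]),r.fun)
for n,p in dict(nut=(379,227),tee=(428,224),spool=(344,197)).items(): print(n,onz(i,[p],.02))
# top plate of stack
q=onz(i,[(200+210/4.444,165+42/4.444),(200+320/4.444,165+112/4.444),(200+195/4.444,165+260/4.444),(200+82/4.444,165+200/4.444)],.044);print(q,q.mean(0))
print(onz(i,[(425,330)],0),onz(i,[(300,45),(520,95)],.3))
w=eyes.camera_info("wrist");s,t,R=pose();Rw=np.array(w["R"]);c=-Rw.T@w["t"]
print("wrist cam in tool",R.inv().apply(c-t),(R.inv().as_matrix()@Rw.T).round(3),w["mtx"][0,0])
```

```text
jig [ 0.57958825  0.0404818  -0.13053121] -7.478887287349964 [ 0.12467578  0.26119419 -0.61305589  0.23680728  0.48838009 -0.49800149]
plate e [ 0.56443018 -0.30948608 -0.14238563] -8.158095378246786 [ 0.05903106 -0.43953172  0.23804675 -0.04364142 -0.25893973 -0.03363242
 -0.04294276  0.49173002]
nut [[ 0.64783937 -0.23547932  0.02      ]]
tee [[ 0.69803863 -0.32465338  0.02      ]]
spool [[ 0.68416239 -0.14065548  0.02      ]]
[[ 0.63300411  0.06487227  0.044     ]
 [ 0.62014483 -0.00206616  0.044     ]
 [ 0.52526443  0.01101804  0.044     ]
 [ 0.53053317  0.07363783  0.044     ]] [0.57723663 0.03686549 0.044     ]
[[ 0.49130083 -0.3909522   0.        ]] [[ 7.72761122e-01 -7.79082265e-04  3.00000000e-01]
 [ 8.18426070e-01 -3.79206975e-01  3.00000000e-01]]
wrist cam in tool [ 0.06886375  0.00019909 -0.15424166] [[-0.    -0.969 -0.246]
 [ 1.     0.    -0.   ]
 [ 0.    -0.246  0.969]] 283.79427040874475
```

Run:
```python
from h import *
i=eyes.camera_info("scene");im=cv2.imread("pics/scene0.png")
for r in (180,200,230,260,290,320,350,380):
    row=cv2.cvtColor(im[r:r+1],cv2.COLOR_BGR2HSV)[0]; print(r,[ (c,int(row[c,1]),int(row[c,2])) for c in range(380,520,8)])
for p in((490,170),(470,200),(448,270),(430,320),(412,385)): print(p,onz(i,[p],0).round(3))
s=eyes.camera_info("side")
for p in((490,210),(478,185),(300,150),(330,150),(452,175),(400,165)): print(p,onz(s,[p],0).round(3))
```

```text
180 [(380, 86, 202), (388, 105, 194), (396, 114, 205), (404, 119, 207), (412, 44, 187), (420, 44, 144), (428, 104, 197), (436, 107, 198), (444, 108, 180), (452, 117, 189), (460, 18, 87), (468, 104, 188), (476, 97, 178), (484, 66, 143), (492, 68, 153), (500, 69, 151), (508, 70, 135), (516, 67, 140)]
200 [(380, 117, 188), (388, 117, 190), (396, 116, 194), (404, 119, 201), (412, 124, 121), (420, 111, 131), (428, 114, 134), (436, 111, 126), (444, 113, 199), (452, 105, 178), (460, 109, 199), (468, 111, 199), (476, 85, 153), (484, 65, 153), (492, 68, 142), (500, 66, 146), (508, 68, 139), (516, 70, 138)]
230 [(380, 104, 152), (388, 109, 218), (396, 107, 138), (404, 109, 169), (412, 86, 241), (420, 72, 245), (428, 76, 248), (436, 85, 239), (444, 78, 245), (452, 114, 132), (460, 108, 116), (468, 65, 150), (476, 68, 143), (484, 69, 148), (492, 65, 148), (500, 66, 132), (508, 71, 141), (516, 64, 144)]
260 [(380, 122, 138), (388, 20, 228), (396, 22, 225), (404, 17, 228), (412, 16, 233), (420, 16, 232), (428, 124, 196), (436, 122, 195), (444, 126, 194), (452, 129, 190), (460, 67, 134), (468, 63, 
[... 988 characters left out ...]
65, 145)]
380 [(380, 108, 177), (388, 111, 190), (396, 113, 179), (404, 121, 210), (412, 126, 209), (420, 64, 135), (428, 66, 142), (436, 67, 144), (444, 68, 142), (452, 69, 140), (460, 68, 138), (468, 67, 141), (476, 71, 140), (484, 66, 140), (492, 67, 148), (500, 66, 146), (508, 65, 145), (516, 67, 140)]
(490, 170) [[ 0.905 -0.408  0.   ]]
(470, 200) [[ 0.807 -0.389  0.   ]]
(448, 270) [[ 0.627 -0.394  0.   ]]
(430, 320) [[ 0.513 -0.393  0.   ]]
(412, 385) [[ 0.389 -0.401  0.   ]]
(490, 210) [[ 0.314 -0.388  0.   ]]
(478, 185) [[ 0.366 -0.471  0.   ]]
(300, 150) [[ 0.83  -0.363  0.   ]]
(330, 150) [[ 0.76 -0.41  0.  ]]
(452, 175) [[ 0.434 -0.478  0.   ]]
(400, 165) [[ 0.564 -0.448  0.   ]]
```

```bash
cat >> h.py <<'E'
def grasp_R(yaw,tilt=35,roll=0):
    "tool z = -plate normal, tool y = plate y"
    Rp=Rn.from_euler('z',yaw)*Rn.from_euler('y',-np.radians(tilt))*Rn.from_euler('x',np.radians(roll))
    return Rp*Rn.from_euler('y',np.pi)
def delta(pos,R,cmd=None):
    s,t,R0=pose() if cmd is None else (None,*cmd)
    print("shift mm",((np.array(pos)-t)*1e3).round(1),"turn",(R*R0.inv()).as_rotvec().round(3))
E
python3 - <<'E'
from h import *
i=eyes.camera_info("scene")
print(onz(i,[(225,160),(150,268),(0,75),(5,205)],.106).round(3))
R=grasp_R(-.142); n=-R.apply([0,0,1])
g=np.array([.5644,-.3095,.06])-.008*n
print("grasp tcp",g,"n",n, "hover100",g+.1*n, "py",R.apply([0,1,0]))
delta(g+.1*n,R)
delta(np.array([.6,.04,.3]),grasp_R(-.1305,0))
E
```

```text
[[0.61  0.094 0.106]
 [0.352 0.089 0.106]
 [0.597 0.662 0.106]
 [0.344 0.405 0.106]]
grasp tcp [ 0.56894243 -0.3101494   0.05344678] n [-0.56780335  0.08117441  0.81915204] hover100 [ 0.51216209 -0.30203195  0.13536199] py [0.14152327 0.98993493 0.        ]
shift mm [ 351.8 -879.7  -93.3] turn [-0.124 -0.599  0.125]
shift mm [ 439.7 -537.7   71.3] turn [ 0.002 -0.     0.14 ]
```

Call:
servo_tool --plan '[[[-1,26,-38,11,-0.006,-0.029,0.006],[-1,26,-38,11,-0.006,-0.029,0.006],[-1,26,-38,11,-0.006,-0.029,0.006],[-1,26,-38,11,-0.006,-0.029,0.006],[-1,26,-38,11,-0.006,-0.029,0.006],[-1,26,-38,11,-0.006,-0.029,0.006],[-1,26,-38,11,-0.006,-0.029,0.006],[-1,26,-38,11,-0.006,-0.029,0.006],[-1,26,-38,11,-0.006,-0.029,0.006],[-1,26,-38,11,-0.006,-0.029,0.006]]]'

```text
t: 1.1
tool_pos: [0.421, 0.1965, 0.3398]
orientation: [0.298, 2.829, -0.03]
force: [1.3, 0.8, -0.2]
opening: 0.0929
```

Call:
servo_tool --plan '[[[-1,7,-45,-4,-0.006,-0.028,0.006],[-1,7,-45,-4,-0.006,-0.028,0.006],[-1,7,-45,-4,-0.006,-0.028,0.006],[-1,7,-45,-4,-0.006,-0.028,0.006],[-1,7,-45,-4,-0.006,-0.028,0.006],[-1,7,-45,-4,-0.006,-0.028,0.006],[-1,7,-45,-4,-0.006,-0.028,0.006],[-1,7,-45,-4,-0.006,-0.028,0.006],[-1,7,-45,-4,-0.006,-0.028,0.006],[-1,7,-45,-4,-0.006,-0.028,0.006],[-1,7,-45,-4,-0.006,-0.028,0.006],[-1,0,0,0,0,0,0]]]'

```text
t: 2.3
tool_pos: [0.4959, -0.3012, 0.2922]
orientation: [0.185, 2.528, -0.056]
force: [-0.5, 0.2, -1.6]
opening: 0.0933
```

Run:
```python
from h import *
s,t,R=pose();print(s["t"],t,s["q"].round(2),s["force"])
im,i=shot("wrist");cv2.imwrite("pics/w1.png",im);np.savez("w1.npz",**i)
R2=grasp_R(-.142);delta([.51216,-.302,.1354],R2)
```

```text
2.3 [ 0.4958787  -0.30120535  0.29222287] [-0.88 -0.45  2.01  0.44  1.14 -2.4 ] [-0.45109463  0.2050496  -1.61659732]
shift mm [  16.    -3.  -157.6] turn [-0.003 -0.003  0.003]
```

View pics/w1.png

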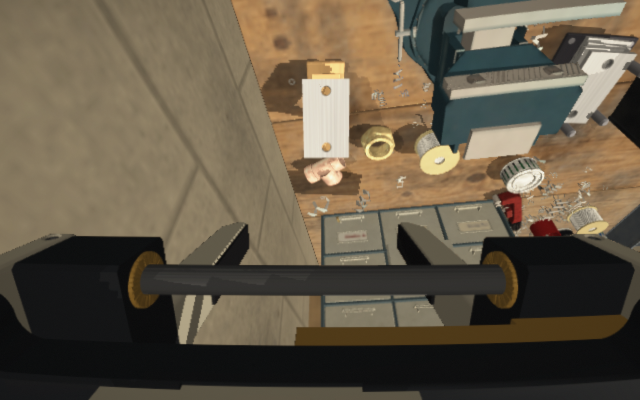

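The wrist view shows the plate at columns 303–349 and rows 80–157. The wall is close on its left, its foot running from (207,0) to about (318,250). The vice's near jaw edges are around (435,100–170). I'll measure the side clearances.

Run:
```python
from h import *
from scipy.optimize import least_squares
i=dict(np.load("w1.npz"));im=cv2.imread("pics/w1.png")
hsv=cv2.cvtColor(im,cv2.COLOR_BGR2HSV)
m=((hsv[:,:,1]<60)&(hsv[:,:,2]>150)).astype(np.uint8); m[:,:290]=0;m[:,362:]=0;m[170:]=0
m=cv2.morphologyEx(m,2,np.ones((3,3)));c=max(cv2.findContours(m,0,1)[0],key=cv2.contourArea)
q=cv2.approxPolyDP(cv2.convexHull(c),5,True).reshape(-1,2).astype(float);print(q.tolist())
if len(q)==4:
    ce=q.mean(0)
    key=lambda hi,left:[p for p in q if (p[1]>ce[1])==hi and (p[0]<ce[0])==left][0]
    px=np.array([key(1,0),key(1,1),key(0,1),key(0,0)])
    C=np.array([[50,30,3],[50,-30,3],[-50,-30,3],[-50,30,3]])/1e3
    def g(p):
        R=Rn.from_euler('z',p[2])*Rn.from_euler('y',-np.radians(35))
        return (proj(i,R.apply(C)+[p[0],p[1],.06])-px).ravel()
    r=least_squares(g,[.56,-.31,-.14]);print("plate e",r.x,r.fun.round(1))
for p in((215,20),(240,75),(260,120),(285,175),(300,195)): print("wall",p,onz(i,[p],0).round(3))
for p in((435,150),(435,100),(433,85),(455,10),(465,150)): print("vice",p,onz(i,[p],.185).round(3),onz(i,[p],.14).round(3))
```

```text
[[348.0, 79.0], [348.0, 156.0], [304.0, 157.0], [302.0, 79.0]]
plate e [ 0.56525917 -0.30699579 -0.12998555] [ 0.2  1.  -0.4  0.6 -0.6 -0.2  0.7 -0.9]
wall (215, 20) [[ 0.446 -0.425  0.   ]]
wall (240, 75) [[ 0.517 -0.419  0.   ]]
wall (260, 120) [[ 0.592 -0.414  0.   ]]
wall (285, 175) [[ 0.716 -0.405  0.   ]]
wall (300, 195) [[ 0.776 -0.388  0.   ]]
vice (435, 150) [[ 0.528 -0.204  0.185]] [[ 0.568 -0.187  0.14 ]]
vice (435, 100) [[ 0.477 -0.211  0.185]] [[ 0.506 -0.196  0.14 ]]
vice (433, 85) [[ 0.464 -0.215  0.185]] [[ 0.49 -0.2   0.14]]
vice (455, 10) [[ 0.416 -0.208  0.185]] [[ 0.431 -0.191  0.14 ]]
vice (465, 150) [[ 0.532 -0.177  0.185]] [[ 0.573 -0.154  0.14 ]]
```

Run:
```python
from h import *
i=eyes.camera_info("scene");im=cv2.imread("pics/scene0.png")
for r in range(300,396,12):
    row=cv2.cvtColor(im[r:r+1],cv2.COLOR_BGR2HSV)[0,:,1].astype(int)
    c=[c for c in range(405,460) if row[c-4:c].mean()>95 and row[c:c+6].max()<85][:1]
    if c: print(r,c,onz(i,[(c[0]-.5,r)],0).round(4))
R=grasp_R(-.10);n=-R.apply([0,0,1]);c=np.array([.565,-.3045,.06])
delta(c+.11*n,R);delta(c-.008*n,R)
print("n",n)
```

```text
300 [441] [[ 0.5599 -0.3996  0.    ]]
312 [437] [[ 0.5337 -0.3998  0.    ]]
324 [433] [[ 0.5082 -0.4001  0.    ]]
336 [429] [[ 0.4834 -0.4003  0.    ]]
348 [425] [[ 0.4593 -0.4005  0.    ]]
360 [421] [[ 0.4359 -0.4007  0.    ]]
372 [416] [[ 0.4123 -0.3993  0.    ]]
384 [412] [[ 0.3901 -0.3994  0.    ]]
shift mm [   6.1    0.8 -142.9] turn [-0.003 -0.003  0.045]
shift mm [  73.5   -6.  -239.6] turn [-0.003 -0.003  0.045]
n [-0.57071094  0.0572621   0.81915204]
```

Call:
servo_tool --plan '[[[-1,2,0,-36,0,0,0.011],[-1,2,1,-36,0,0,0.011],[-1,2,1,-36,0,0,0.011],[-1,0,0,-35,-0.003,-0.003,0.012],[-1,11.4,-1.1,-16.4,0,0,0],[-1,11.4,-1.1,-16.4,0,0,0],[-1,0,0,0,0,0,0]]]' --force 25

```text
t: 3.05
tool_pos: [0.5261, -0.2944, 0.1173]
orientation: [0.118, 2.529, -0.038]
force: [0.3, 0.3, 0.6]
opening: 0.0933
```

Run:
```python
from h import *
s,t,R=pose();print(s["t"],t,s["q"].round(2),s["force"])
R=grasp_R(-.10);n=-R.apply([0,0,1]);c=np.array([.565,-.3035,.06])
delta(c-.008*n,R)
```

```text
3.05 [ 0.52607252 -0.29438491  0.11728007] [-0.84 -0.21  2.15  0.57  0.8  -2.64] [0.27157461 0.32149308 0.58787765]
shift mm [ 43.5  -9.6 -63.8] turn [ 0.001 -0.    -0.007]
```

Joint 6 is at -2.64, against its -2.66 limit. I'll back out and use the half-turned grasp instead.

Call:
servo_tool --plan '[[[-1,-14,6,25,0,0,-0.01],[-1,-17,12,45,0,0,-0.02],[-1,-17,18,45,0,0,0.03],[-1,-10,18,45,0.0815,-0.0082,-0.117],[-1,0,0,0,0.0815,-0.0082,-0.117],[-1,0,0,0,0.0815,-0.0082,-0.117],[-1,0,0,0,0.0815,-0.0082,-0.117],[-1,0,0,0,0.0815,-0.0082,-0.117],[-1,0,0,0,0.0815,-0.0082,-0.117],[-1,0,0,0,0.0815,-0.0082,-0.117],[-1,0,0,0,0.0815,-0.0082,-0.117],[-1,0,0,0,0.0815,-0.0082,-0.117]]]'

```text
t: 4.25
tool_pos: [0.4685, -0.2428, 0.2801]
orientation: [1.657, 1.997, 0.453]
force: [0.5, -0.5, 0.2]
opening: 0.0928
```

Call:
servo_tool --plan '[[[-1,0,0,0,0.0815,-0.0082,-0.117],[-1,0,0,0,0.0815,-0.0082,-0.117],[-1,0,0,0,0.0815,-0.0082,-0.117],[-1,0,0,0,0.0815,-0.0082,-0.117],[-1,0,0,0,0.0815,-0.0082,-0.117],[-1,0,0,0,0.0815,-0.0082,-0.117],[-1,0,0,0,0.0815,-0.0082,-0.117],[-1,0,0,0,0.0815,-0.0082,-0.117],[-1,0,0,0,0.0815,-0.0082,-0.117],[-1,0,0,0,0.0815,-0.0082,-0.117],[-1,0,0,0,0.0815,-0.0082,-0.117],[-1,0,0,0,0.0815,-0.0082,-0.117]]]'

```text
t: 5.45
tool_pos: [0.4685, -0.2428, 0.2801]
orientation: [2.928, 0.063, 0.913]
force: [0.3, -0.1, 0.6]
opening: 0.093
```

Run:
```python
from h import *
s,t,R=pose();print(s["t"],t,s["q"].round(2),s["force"])
R=grasp_R(-.10)*Rn.from_euler('z',np.pi);n=-R.apply([0,0,1]);c=np.array([.565,-.3035,.06])
delta(c+.11*n,R)
delta(c-.008*n,R)
```

```text
5.45 [ 0.46847394 -0.24277638  0.28008575] [-0.86 -0.63  2.15  0.44  1.18  0.6 ] [ 0.28974042 -0.08640224  0.58596303]
shift mm [  33.7  -54.4 -130. ] turn [ 0.082 -0.011 -0.117]
shift mm [ 101.1  -61.2 -226.6] turn [ 0.082 -0.011 -0.117]
```

Call:
servo_tool --plan '[[[-1,8,-27,-10,0.041,-0.006,-0.058],[-1,8,-27,-20,0.041,-0.005,-0.059],[-1,9,0,-34,0,0,0],[-1,9,0,-33,0,0,0],[-1,0,0,-33,0,0,0],[-1,11.2,-1.2,-16.1,0,0,0],[-1,11.2,-1.2,-16.1,0,0,0],[-1,11.2,-1.2,-16.1,0,0,0],[-1,0,0,0,0,0,0]]]' --force 25

```text
t: 6.35
tool_pos: [0.5362, -0.2994, 0.0992]
orientation: [2.967, -0.139, 0.932]
force: [-0.7, 0.5, -0.1]
opening: 0.093
```

Run:
```python
from h import *
s,t,R=pose();print(s["t"],t,s["q"].round(2),s["force"])
R=grasp_R(-.10)*Rn.from_euler('z',np.pi);n=-R.apply([0,0,1]);c=np.array([.565,-.3035,.06])
delta(c-.008*n,R)
im,i=shot("side");cv2.imwrite("pics/s2.png",im)
im,i=shot("wrist");cv2.imwrite("pics/w2.png",im)
```

```text
6.35 [ 0.53622345 -0.29937407  0.09918755] [-0.83 -0.14  2.13  0.59  0.76  0.49] [-0.68309537  0.52978848 -0.06841998]
shift mm [ 33.3  -4.6 -45.7] turn [ 0.    -0.002 -0.006]
```

View pics/w2.png

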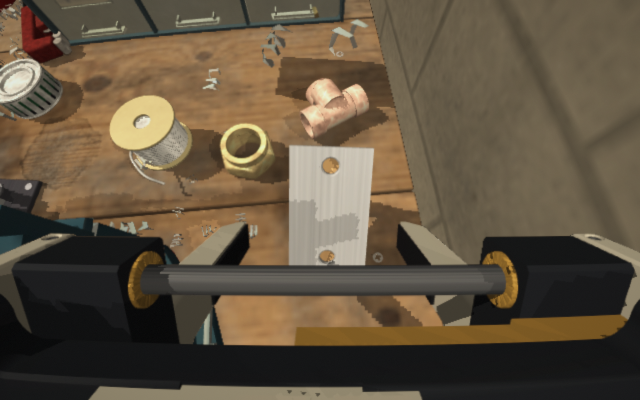

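The plate is between the open fingers (columns 290–370, fingers about 240–405) and clear of the nut and tee. Descending and closing.

Call:
servo_tool --plan '[[[-1,11,-1.5,-15,0,0,-0.006],[-1,11,-1.5,-15,0,0,0],[-1,11,-1.5,-15,0,0,0],[-1,0,0,0,0,0,0],[0.6,0,0,0,0,0,0],[0.6,0,0,0,0,0,0],[0.6,0,0,0,0,0,0],[0.6,0,0,0,0,0,0],[0.6,0,0,0,0,0,0],[0.6,0,0,0,0,0,0]]]' --force 25

```text
t: 7.45
tool_pos: [0.5694, -0.306, 0.0561]
orientation: [2.961, -0.15, 0.934]
force: [-6.3, 1.5, 7.1]
opening: 0.0597
```

Call:
servo_tool --plan '[[[0.6,-3,0.3,4,0,0,0],[0.6,-6,0.6,9,0,0,0],[0.6,-9,1,13,0,0,0],[0.6,-11,1,16,0,0,0],[0.6,0,0,0,0,0,0]]]' --force 40

```text
t: 7.95
tool_pos: [0.5404, -0.3036, 0.0995]
orientation: [2.959, -0.15, 0.935]
force: [0.7, 0.0, -0.3]
opening: 0.0595
```

Run:
```python
from h import *
s,t,R=pose();print(s["t"],t,s["q"].round(2),s["force"],s["opening"])
im,i=shot("wrist");cv2.imwrite("pics/w3.png",im)
im,i=shot("side");cv2.imwrite("pics/s3.png",im)
cv2.imwrite("pics/v3.png",np.vstack([cv2.resize(cv2.imread("pics/w3.png")[100:300,150:490],(680,400)),]))
```

```text
7.95 [ 0.54037107 -0.30356743  0.09945185] [-0.82 -0.13  2.13  0.59  0.75  0.49] [ 0.73181875  0.03280782 -0.25981589] 0.05945387343025469
```

View pics/v3.png

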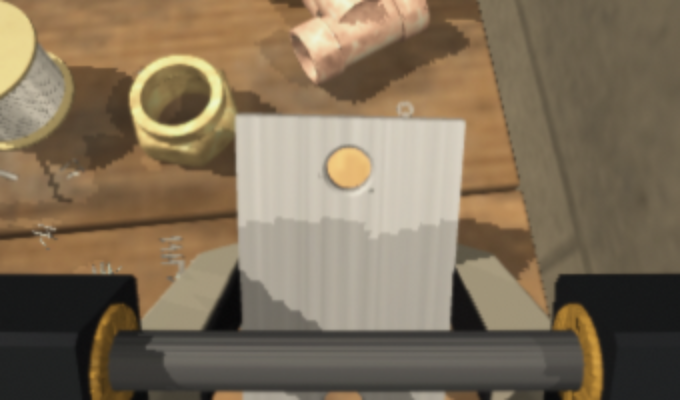

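Plate e is gripped, its far corners at about (268,157) and (382,160) in the wrist picture. Next I go up and over to a viewing point in front of the stack.

Run:
```python
from h import *
delta([.485,.035,.29],grasp_R(-.1305,0)*Rn.from_euler('z',np.pi))
```

```text
shift mm [-55.4 338.  192.5] turn [ 0.074  0.607 -0.028]
```

Call:
servo_tool --plan '[[[0.6,-10,1,30,0,0,0],[0.6,-14,1,40,0,0,0],[0.6,-14,2,40,0,0,0],[0.6,-10,4,40,0,0,0],[0.6,-4,15,32,0.006,0.05,-0.002],[0.6,-3,35,11,0.008,0.065,-0.003],[0.6,0,45,0,0.01,0.082,-0.004],[0.6,0,45,0,0.01,0.082,-0.004],[0.6,0,45,0,0.01,0.082,-0.004],[0.6,0,45,0,0.01,0.082,-0.004],[0.6,0,45,0,0.01,0.082,-0.004],[0.6,0,45,0,0.01,0.082,-0.003]]]' --force 40

```text
t: 9.25
tool_pos: [0.4854, 0.0278, 0.2897]
orientation: [-3.135, 0.203, 0.007]
force: [0.6, -0.4, -0.3]
opening: 0.0593
```

Call:
servo_tool --plan '[[[0.6,0,40,0,0,0,0],[0.6,0,15,0,0,0,0],[0.6,0,0,0,0,0,0],[0.6,0,0,0,0,0,0]]]'

```text
t: 9.65
tool_pos: [0.4853, 0.0805, 0.2893]
orientation: [-3.134, 0.202, 0.004]
force: [0.3, 0.3, -0.4]
opening: 0.0595
```

Run:
```python
from h import *
s,t,R=pose();print(s["t"],t,s["q"].round(2),s["force"],s["opening"])
im,i=shot("wrist");cv2.imwrite("pics/w4.png",im);np.savez("w4.npz",**i)
sc,_=shot("side");cv2.imwrite("pics/s4.png",sc)
delta([.485,.035,.29],grasp_R(-.1305,0)*Rn.from_euler('z',np.pi))
cv2.imwrite("pics/v4.png",cv2.resize(im[40:240,200:440],(720,600),interpolation=cv2.INTER_CUBIC))
```

```text
9.65 [0.48528224 0.08049871 0.28925763] [ 0.06 -0.18  1.69  0.    1.64  1.76] [ 0.28224738  0.29881849 -0.38069434] 0.059462417785627955
shift mm [ -0.3 -44.5   0.2] turn [-0.001 -0.002  0.   ]
```

View pics/v4.png

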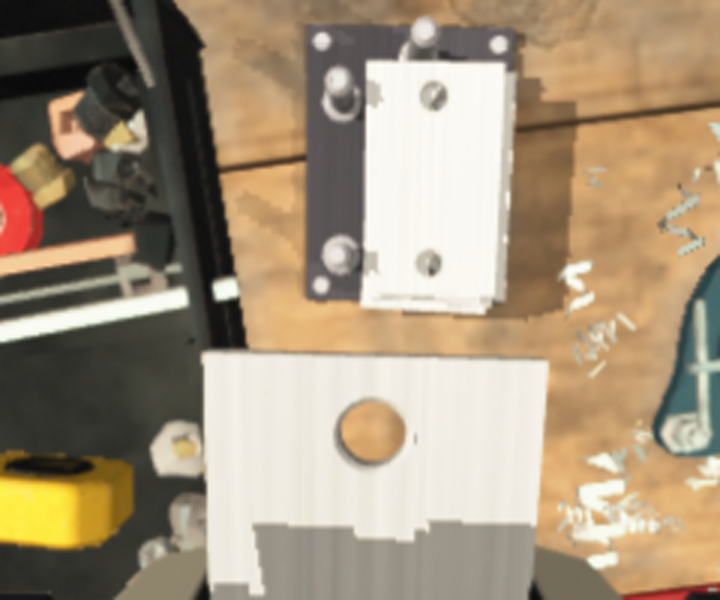

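The enlarged wrist view shows the stack. Plate d's corners are at about (367,62), (505,62), (503,299) and (362,303). Lower plates stick out a few pixels to the right and at the near end. Pin tops are at (338,82), (343,250) and (425,33), and plate e's far corners at (205,352) and (548,360).

```bash
cat >> h.py <<'E'
Jo=np.array([.5796,.0405]);Jy=-.1305
def tojig(P,o=None):
    o=Jo if o is None else o; c,s=np.cos(Jy),np.sin(Jy); d=np.atleast_2d(P)[:,:2]-o
    return (np.c_[c*d[:,0]+s*d[:,1],-s*d[:,0]+c*d[:,1]]*1e3).round(1)
E
python3 - <<'E'
from h import *
from scipy.optimize import least_squares
i=dict(np.load("w4.npz"))
cr=lambda L:np.array(L)/3.+[200,40]-[.33,.33]
print("pins",tojig(onz(i,cr([(338,82),(343,250),(425,33)]),.06)).tolist())
print("d",tojig(onz(i,cr([(367,62),(505,62),(503,299),(362,303)]),.044)).tolist())
print("right low",tojig(onz(i,cr([(514,75),(507,300)]),.032)).tolist(),"left@mid d",tojig(onz(i,cr([(364,180),(504,180)]),.044)).tolist())
print("near low",tojig(onz(i,cr([(362,312),(490,314)]),.03)).tolist())
s,t,R=pose()
ip=dict(i);px=cr([(205,352),(548,360)])
# plate in tool: rotation pitch 0; unknown x,z,yaw ; far edge corners at tool (x+50, +-30, z-3)
def g(p):
    Rl=Rn.from_euler('z',p[3]).apply(np.array([[50,30,0],[50,-30,0]])/1e3)
    X=R.apply(Rl+[p[0],p[2],p[1]])+t
    q=proj(i,X); 
    return (q-px[[0,1]] if s0 else q-px[[1,0]]).ravel()
for s0 in(0,1):
    r=least_squares(g,[0,-.01,0,0]);print("e in tool (x,z_topface,y,yaw)",r.x.round(4),r.fun.round(2))
E
```

```text
pins [[37.9, 40.9], [-31.0, 39.1], [57.1, 4.6]]
d [[49.0, 28.7], [49.3, -31.4], [-52.7, -34.2], [-54.8, 30.9]]
right low [[46.3, -37.4], [-53.8, -38.0]] left@mid d [[-0.4, 30.0], [-0.1, -32.7]]
near low [[-59.8, 31.0], [-60.6, -30.4]]
e in tool (x,z_topface,y,yaw) [-0.0011 -0.0048 -0.0011  0.0211] [0. 0. 0. 0.]
e in tool (x,z_topface,y,yaw) [ 9.8900e-02 -4.8000e-03  1.0000e-03 -3.1205e+00] [-0.  0.  0.  0.]
```

Fingertips hang about 10 mm or more below plate e, so they would land on plate d before e does. I'll check that overhang from the fixed cameras before choosing the fix.

Run:
```python
from h import *
s,t,R=pose();out=[]
for n in("side","scene"):
    im,i=shot(n);cv2.imwrite(f"pics/{n}5.png",im)
    c=proj(i,[t])[0].astype(int);print(n,c,proj(i,t+R.apply([[0,.03,.011],[0,-.03,.011],[0,.03,0],[0,-.03,0]])).round(1).tolist())
    x,y=max(c[0]-50,0),max(c[1]-45,0);out.append(cv2.resize(im[y:y+100,x:x+100],(400,400),interpolation=cv2.INTER_CUBIC));print(x,y)
cv2.imwrite("pics/v5.png",np.hstack(out))
```

```text
side [302 176] [[318.6, 174.0], [286.2, 194.3], [318.6, 167.0], [285.7, 187.1]]
252 131
scene [169 149] [[186.7, 162.3], [157.2, 145.4], [184.9, 157.9], [155.1, 140.9]]
119 104
```

View pics/v5.png

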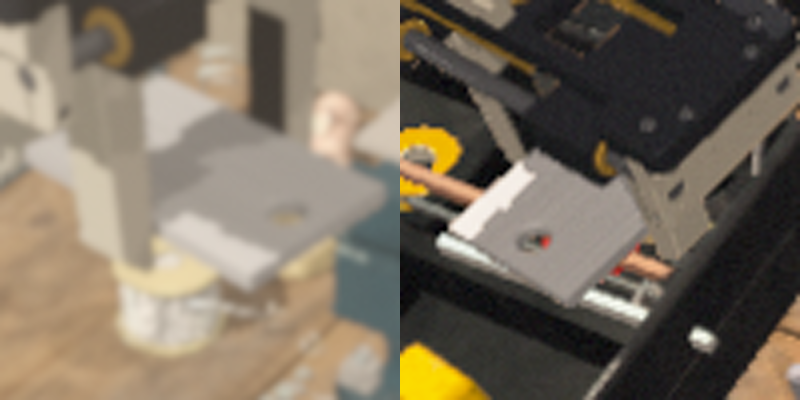

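The overhang below plate e is about 10 mm in the side view. I'll set e back on the rest, regrip it with only the fingertips level with its underside, and return.

Call:
servo_tool --plan '[[[0.6,0,-40,3,-0.007,-0.067,0.003],[0.6,0,-45,0,-0.008,-0.068,0.003],[0.6,0,-45,0,-0.008,-0.068,0.003],[0.6,0,-45,0,-0.008,-0.068,0.003],[0.6,0,-45,0,-0.008,-0.068,0.003],[0.6,0,-45,0,-0.008,-0.067,0.003],[0.6,0,-45,0,-0.008,-0.067,0.003],[0.6,0,-45,0,-0.008,-0.067,0.003],[0.6,0,-29,0,-0.011,-0.067,0.004],[0.6,5,0,-25,0,0,0],[0.6,10,0,-40,0,0,0],[0.6,0,0,0,0,0,0]]]'

```text
t: 11.05
tool_pos: [0.4975, -0.3025, 0.2214]
orientation: [2.971, -0.154, 0.924]
force: [-0.4, 1.2, -1.8]
opening: 0.0591
```

Run:
```python
from h import *
s,t,R=pose();print(s["t"],t,s["q"].round(2),s["force"],s["opening"])
Rg=Rn.from_rotvec([2.960,-.150,.9345]);n=-Rg.apply([0,0,1])
c=np.array([.5694,-.306,.0561])
delta(c+.04*n,Rg);delta(c,Rg);print(n)
```

```text
11.05 [ 0.49753633 -0.3025456   0.22142954] [-0.9  -0.38  2.09  0.49  1.04  0.61] [-0.36783763  1.19338208 -1.83251497] 0.05905894209229828
shift mm [  49.    -1.  -132.6] turn [-0.008 -0.008  0.   ]
shift mm [  71.9   -3.5 -165.3] turn [-0.008 -0.008  0.   ]
[-0.57104648  0.0613602   0.81862131]
```

Call:
servo_tool --plan '[[[0.6,8,0,-32,-0.004,-0.004,0],[0.6,12,-0.5,-35,-0.004,-0.004,0],[0.6,14,-0.5,-34,0,0,0],[0.6,15,0,-31.6,0,0,0],[0.6,8.5,-1,-12.5,0,0,0],[0.6,8.5,-1,-12.5,0,0,0],[0.6,2,0,-3,0,0,0],[0.6,0,0,0,0,0,0],[0.6,1.5,0,-2,0,0,0],[0.6,0,0,0,0,0,0]]]'

```text
t: 12.05
tool_pos: [0.5701, -0.3073, 0.067]
orientation: [2.95, -0.144, 0.945]
force: [0.0, 1.4, -0.4]
opening: 0.0592
```

Call:
servo_tool --plan '[[[0.6,-4,0.4,-2.8,0,0,0],[0.6,2.9,-0.3,-4.1,0,0,0],[0.6,1.2,0,-1.6,0,0,0],[0.6,0,0,0,0,0,0]]]'

```text
t: 12.45
tool_pos: [0.5698, -0.3065, 0.0568]
orientation: [2.952, -0.145, 0.943]
force: [-0.6, 0.5, -1.6]
opening: 0.0596
```

Call:
servo_tool --plan '[[[0.6,0.6,0,-0.8,0,0,0],[0.6,0,0,0,0,0,0],[0.6,0.6,0,-0.8,0,0,0],[0.6,0,0,0,0,0,0]]]'

```text
t: 12.85
tool_pos: [0.5709, -0.3066, 0.0562]
orientation: [2.952, -0.144, 0.943]
force: [-16.2, 4.7, 12.8]
opening: 0.0589
```

Call:
servo_tool --plan '[[[0.6,-0.4,0,0.6,0,0,0],[-0.55,0,0,0,0,0,0],[-0.55,0,0,0,0,0,0],[-0.55,-2.8,0.3,4.1,0,0,0],[-0.55,-2.9,0.3,4.1,0,0,0],[-0.55,0,0,0,0,0,0],[-0.55,0,0,0,0,0,0]]]' --force 30

```text
t: 13.55
tool_pos: [0.5651, -0.3063, 0.0649]
orientation: [2.951, -0.144, 0.944]
force: [-0.8, 0.3, -0.7]
opening: 0.0718
```

Run:
```python
from h import *
s,t,R=pose();print(s["t"],t,s["force"],s["opening"])
n=-R.apply([0,0,1]);c=np.array([.565,-.3065,.06]);print("e centre behind tcp by",(c-t)@n)
im,i=shot("wrist");cv2.imwrite("pics/w6.png",im);np.savez("w6.npz",**i)
cv2.imwrite("pics/v6.png",cv2.resize(im[90:290,190:450],(780,600),interpolation=cv2.INTER_CUBIC))
```

```text
13.55 [ 0.5651231  -0.30625804  0.064934  ] [-0.80610221  0.27368277 -0.67224301] 0.07179584656384948
e centre behind tcp by -0.003961252797066366
```

View pics/v6.png

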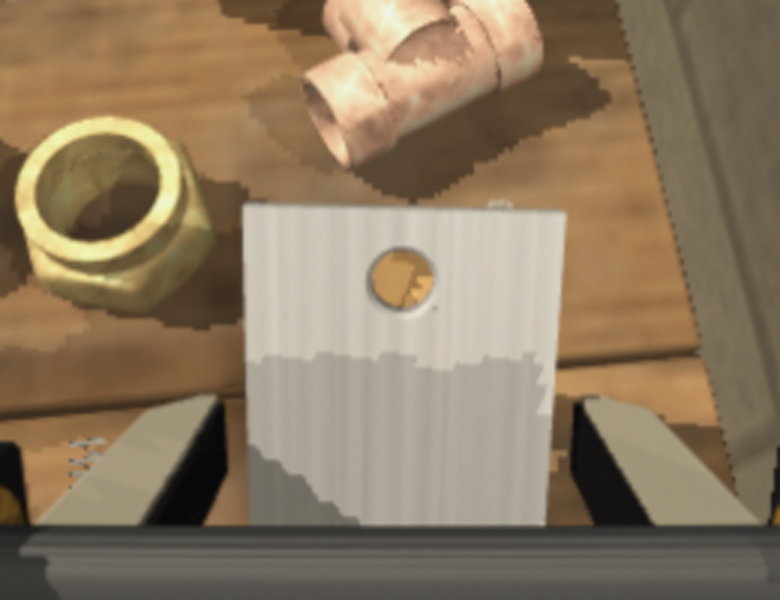

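In this view the tip gap scales to z≈11.8 mm and plate e's underside to z≈12 mm, so the tips are flush with it. Closing and lifting.

Call:
servo_tool --plan '[[[0.6,0,0,0,0,0,0],[0.6,0,0,0,0,0,0],[0.6,0,0,0,0,0,0],[0.6,0,0,0,0,0,0],[0.6,-3,0.3,4,0,0,0],[0.6,-6,0.6,9,0,0,0],[0.6,-9,1,13,0,0,0],[0.6,-9,1,20,0,0,0],[0.6,-10,1,30,0,0,0],[0.6,-10,1,38,0,0,0],[0.6,-10,1,38,0,0,0],[0.6,-10,1,38,0,0,0]]]' --force 40

```text
t: 14.8
tool_pos: [0.4969, -0.2987, 0.2557]
orientation: [2.952, -0.145, 0.942]
force: [0.6, 0.2, -1.3]
opening: 0.0594
```

Run:
```python
from h import *
s,t,R=pose();print(s["t"],t,s["force"],s["opening"])
im,i=shot("wrist");cv2.imwrite("pics/w7.png",im);np.savez("w7.npz",**i)
hsv=cv2.cvtColor(im,cv2.COLOR_BGR2HSV);m=((hsv[:,:,1]<60)&(hsv[:,:,2]>110)).astype(np.uint8);m[262:]=0
for k in cv2.findContours(m,0,1)[0]:
    if cv2.contourArea(k)>2000: print(cv2.boundingRect(k),cv2.approxPolyDP(cv2.convexHull(k),4,True).reshape(-1,2).tolist())
delta([.485,.08,.29],grasp_R(-.1305,0)*Rn.from_euler('z',np.pi))
```

```text
14.8 [ 0.49694489 -0.29870238  0.25568796] [ 0.64454286  0.17543877 -1.32903498] 0.0593970654343634
(271, 152, 108, 110) [[272, 157], [315, 152], [378, 159], [371, 261], [274, 261]]
shift mm [-13.3 380.8  25.4] turn [ 0.088  0.62  -0.033]
```

Call:
servo_tool --plan '[[[0.6,-6,5,30,0.008,0.062,-0.003],[0.6,-6,40,4,0.009,0.062,-0.003],[0.6,0,45,0,0.009,0.062,-0.003],[0.6,0,45,0,0.009,0.062,-0.003],[0.6,0,45,0,0.009,0.062,-0.003],[0.6,0,45,0,0.009,0.062,-0.003],[0.6,0,45,0,0.009,0.062,-0.004],[0.6,0,40,0,0.009,0.062,-0.004],[0.6,0,30,0,0.009,0.062,-0.004],[0.6,0,20,0,0.008,0.062,-0.003],[0.6,0,0,0,0,0,0],[0.6,0,0,0,0,0,0]]]'

```text
t: 16.05
tool_pos: [0.486, 0.0607, 0.288]
orientation: [-3.129, 0.208, 0.01]
force: [0.2, 0.1, -0.5]
opening: 0.0594
```

Run:
```python
from h import *
s,t,R=pose();print(s["t"],t,s["force"],s["opening"])
im,i=shot("wrist");cv2.imwrite("pics/w8.png",im);np.savez("w8.npz",**i)
delta([.485,.06,.29],grasp_R(-.1305,0)*Rn.from_euler('z',np.pi))
cv2.imwrite("pics/v8.png",cv2.resize(im[40:240,200:440],(720,600),interpolation=cv2.INTER_CUBIC))
```

```text
16.05 [0.48598444 0.06071952 0.28799016] [ 0.17815212  0.06393978 -0.46382696] 0.0593843757869675
shift mm [-0.9 -0.2  1.8] turn [-0.007 -0.005  0.003]
```

View pics/v8.png

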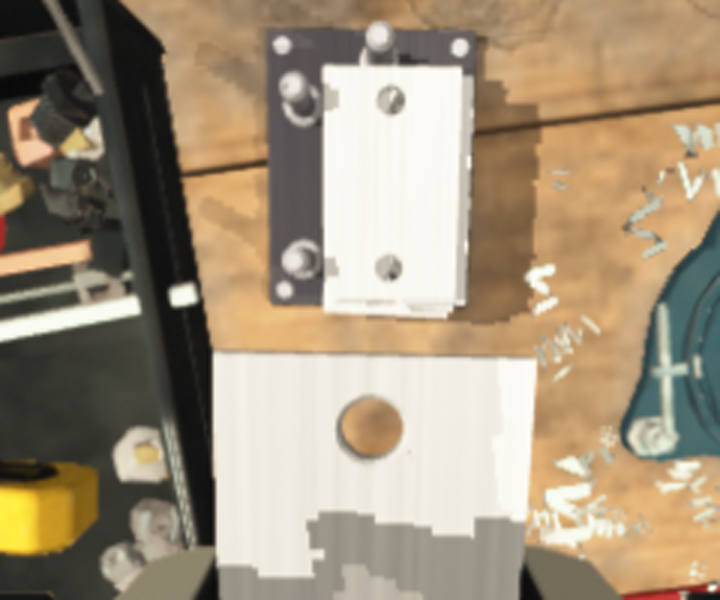

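Pin tops here are at crop (293,85), (301,257) and (379,36). Plate e's far corners are at (215,353) and (535,357), and plate d's at (323,66), (464,66) and (460,303).

Run:
```python
from h import *
from scipy.optimize import least_squares
i=dict(np.load("w8.npz"));cr=lambda L:np.array(L)/3.+[200,40]-[.33,.33]
P=onz(i,cr([(293,85),(301,257),(379,36)]),.06)
J=np.array([[36,36],[-36,36],[56,0]])/1e3
f=lambda p:((Rn.from_euler('z',p[2]).as_matrix()[:2,:2]@J.T).T+p[:2]-P[:,:2]).ravel()
r=least_squares(f,[.58,.04,-.13]);print("jig by wrist",r.x,(r.fun*1e3).round(1))
print("d",tojig(onz(i,cr([(323,66),(464,66),(460,300),(323,300)]),.044),r.x[:2]).tolist())
print("low right",tojig(onz(i,cr([(471,80),(466,303)]),.03),r.x[:2]).tolist())
s,t,R=pose();px=cr([(535,357),(215,353)])
def g(p):
    Rl=Rn.from_euler('z',p[3]).apply(np.array([[50,30,0],[50,-30,0]])/1e3)
    return (proj(i,R.apply(Rl+[p[0],p[2],p[1]])+t)-px).ravel()
for o in (1,-1):
    px=px[::-1]
    e=least_squares(g,[0,-.01,0,0]);print("e",e.x.round(4))
    if abs(e.x[3])<1: E=e.x
# TCP target so that e centre is at jig (-5,-6), e yaw = jig yaw
for jo in (r.x[:2],np.array([.5796,.0405])):
    Rt=grasp_R(-.1305,0)*Rn.from_euler('z',np.pi-E[3]); c=np.r_[jo,0]+Rn.from_euler('z',-.1305).apply([-.005,-.006,0])
    tp=c-Rt.apply([E[0],E[2],0]);print("tcp xy",tp[:2].round(4)); delta(np.r_[tp[:2],.10],Rt)
```

```text
jig by wrist [ 0.58332464  0.04394889 -0.11923491] [-0.  -0.4 -1.5  0.9  1.5 -0.4]
d [[46.0, 25.1], [45.9, -36.1], [-54.4, -36.5], [-54.3, 26.5]]
low right [[42.7, -40.8], [-56.6, -40.8]]
e [ 9.8000e-02  5.7000e-03  9.0000e-04 -3.1301e+00]
e [-0.002   0.0057 -0.0002  0.0115]
tcp xy [0.5795 0.0382]
shift mm [  93.6  -22.1 -188.2] turn [-0.007 -0.005  0.015]
tcp xy [0.5758 0.0347]
shift mm [  89.9  -25.5 -188.2] turn [-0.007 -0.005  0.015]
```

Call:
servo_tool --plan '[[[0.6,30,-8,0,-0.003,-0.002,0.005],[0.6,32,-8,0,-0.002,-0.002,0.005],[0.6,30,-8,-10,-0.002,-0.001,0.005],[0.6,0,0,-40,0,0,0],[0.6,0,0,-45,0,0,0],[0.6,0,0,-45,0,0,0],[0.6,0,0,-40,0,0,0],[0.6,0,0,-20,0,0,0],[0.6,0,0,-10,0,0,0],[0.6,0,0,0,0,0,0],[0.6,0,0,0,0,0,0]]]'

```text
t: 17.2
tool_pos: [0.5791, 0.0362, 0.0803]
orientation: [-3.136, 0.188, -0.003]
force: [0.5, -0.5, -1.1]
opening: 0.0594
```

Run:
```python
from h import *
s,t,R=pose();print(s["t"],t,s["force"],s["opening"],s["q"].round(2))
delta([.5777,.0365,.0557],grasp_R(-.1305,0)*Rn.from_euler('z',np.pi-.0115))
```

```text
17.2 [0.57910171 0.03622219 0.0803064 ] [ 0.48756176 -0.49876551 -1.10276749] 0.05936903359526745 [-0.03  0.2   1.7  -0.    1.25  1.66]
shift mm [ -1.4   0.3 -24.6] turn [0.    0.002 0.001]
```

Call:
servo_tool --plan '[[[0.6,-1.4,0.3,-8,0,0,0],[0.6,0,0,-8,0,0,0],[0.6,0,0,-4,0,0,0],[0.6,0,0,-2,0,0,0],[0.6,0,0,-1,0,0,0],[0.6,0,0,0,0,0,0],[0.6,0,0,0,0,0,0]]]'

```text
t: 17.9
tool_pos: [0.5768, 0.0372, 0.0556]
orientation: [-3.136, 0.187, 0.001]
force: [1.2, 0.2, -1.0]
opening: 0.0593
```

Call:
servo_tool --plan '[[[0.6,0,0,-0.7,0,0,0],[0.6,0,0,0,0,0,0],[0.6,0,0,-0.7,0,0,0],[0.6,0,0,0,0,0,0]]]'

```text
t: 18.3
tool_pos: [0.5772, 0.0374, 0.0549]
orientation: [-3.136, 0.187, -0.0]
force: [-1.8, 0.9, 6.5]
opening: 0.0594
```

Contact at 6.5 N. Releasing, then rising clear to look.

Call:
servo_tool --plan '[[[0.6,0,0,0.3,0,0,0],[-0.4,0,0,0,0,0,0],[-0.6,0,0,0,0,0,0],[-0.6,0,0,0,0,0,0],[-0.6,0,0,10,0,0,0],[-0.6,0,0,30,0,0,0],[-0.6,-10,0,45,0,0,0],[-0.6,-20,0,45,0,0,0],[-0.6,-20,0,45,0,0,0],[-0.6,0,0,0,0,0,0]]]'

```text
t: 19.3
tool_pos: [0.5286, 0.0374, 0.2378]
orientation: [-3.135, 0.186, -0.016]
force: [1.0, -0.3, 0.2]
opening: 0.0745
```

Run:
```python
from h import *
s,t,R=pose();print(s["t"],t,s["force"],s["opening"])
im,i=shot("wrist");cv2.imwrite("pics/w9.png",im);np.savez("w9.npz",**i)
sc,_=shot("side");cv2.imwrite("pics/s9.png",sc)
a=proj(i,[[.58,.04,.04]])[0].astype(int);print(a)
y0=max(0,a[1]-85);x0=a[0]-100
A=cv2.resize(im[y0:y0+170,x0:x0+200],(480,408),interpolation=cv2.INTER_CUBIC);print(x0,y0)
B=cv2.resize(sc[230:310,235:325],(320,284),interpolation=cv2.INTER_CUBIC)
o=np.zeros((408,800,3),np.uint8);o[:,:480]=A;o[:284,480:]=B;cv2.imwrite("pics/v9.png",o)
```

```text
19.3 [0.52855347 0.03736518 0.23783397] [ 1.0098211  -0.29802282  0.24946071] 0.07448743946618142
[315 139]
215 54
```

View pics/v9.png

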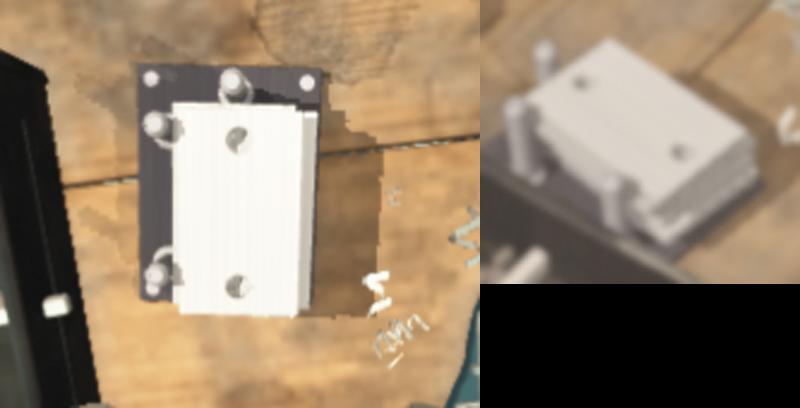

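Plate e lies flat on the stack inside the pins; the lower plates stick out to the right (-y). Before bringing the hand down on the -y side I'll check the vice's clearance.

Run:
```python
from h import *
for f in("w4","w8","w9"):
    i=dict(np.load(f+".npz"));im=cv2.imread(f"pics/{f}.png");hsv=cv2.cvtColor(im,cv2.COLOR_BGR2HSV)
    m=((hsv[:,:,0]>88)&(hsv[:,:,0]<115)&(hsv[:,:,1]>90)&(hsv[:,:,2]>30)&(hsv[:,:,2]<140)).astype(np.uint8);m=cv2.morphologyEx(m,2,np.ones((3,3)));m[230:]=0;m[:,:400]=0
    ys,xs=np.nonzero(m)
    for z in(.03,.08,.12):
        P=onz(i,np.c_[xs,ys],z)
        for a,b in((.40,.46),(.46,.52),(.52,.60)):
            k=(P[:,0]>a)&(P[:,0]<b)
            if k.any(): print(f,z,a,"max y",np.percentile(P[k,1],99.5).round(3),k.sum())
print("now");delta(np.r_[np.array([.5815,.042])+Rn.from_euler('z',-.125).apply([0,-.058,0])[:2],.14],grasp_R(-.125,0)*Rn.from_euler('z',np.pi/2))
```

```text
w4 0.03 0.4 max y -0.153 38
w4 0.03 0.46 max y -0.106 1036
w4 0.03 0.52 max y -0.121 199
w4 0.08 0.4 max y -0.117 200
w4 0.08 0.46 max y -0.084 964
w4 0.08 0.52 max y -0.098 309
w4 0.12 0.4 max y -0.096 283
w4 0.12 0.46 max y -0.067 875
w4 0.12 0.52 max y -0.079 398
w8 0.03 0.4 max y -0.149 34
w8 0.03 0.46 max y -0.11 833
w8 0.03 0.52 max y -0.12 140
w8 0.08 0.4 max y -0.117 196
w8 0.08 0.46 max y -0.09 781
w8 0.08 0.52 max y -0.099 226
w8 0.12 0.4 max y -0.098 248
w8 0.12 0.46 max y -0.075 703
w8 0.12 0.52 max y -0.082 304
w9 0.03 0.4 max y -0.149 275
w9 0.03 0.46 max y -0.108 1184
w9 0.03 0.52 max y -0.121 49
w9 0.08 0.4 max y -0.128 32
w9 0.08 0.46 max y -0.089 1252
w9 0.08 0.52 max y -0.099 224
w9 0.12 0.46 max y -0.073 977
w9 0.12 0.52 max y -0.074 531
now
shift mm [ 47.1 -52.8 -91.5] turn [-0.002  0.002  1.565]
```

Call:
servo_tool --plan '[[[-0.08,4,-4.4,0,0,0,0.1305],[-0.08,4,-4.4,0,0,0,0.1305],[-0.08,4,-4.4,0,0,0,0.1305],[-0.08,4,-4.4,0,0,0,0.1305],[-0.08,4,-4.4,0,0,0,0.1305],[-0.08,4,-4.4,0,0,0,0.1305],[-0.08,4,-4.4,0,0,0,0.1305],[-0.08,4,-4.4,0,0,0,0.1305],[-0.08,4,-4.4,-20,0,0,0.1305],[-0.08,4,-4.4,-30,0,0,0.1305],[-0.08,4,-4.4,-30,0,0,0.1305],[-0.08,3,-4.4,-12,-0.002,0.002,0.1305]]]' --force 30

```text
t: 20.6
tool_pos: [0.5704, -0.0154, 0.1312]
orientation: [-2.345, -2.082, 0.015]
force: [-0.8, 0.4, -0.9]
opening: 0.05
```

Run:
```python
from h import *
s,t,R=pose();print(s["t"],t,s["force"],s["opening"],s["q"].round(2))
delta(np.r_[np.array([.5815,.042])+Rn.from_euler('z',-.125).apply([0,-.058,0])[:2],.024],grasp_R(-.125,0)*Rn.from_euler('z',np.pi/2))
print(Rn.from_euler('z',-.125).apply([0,1,0]))
```

```text
20.6 [ 0.57041228 -0.01543252  0.13122718] [-0.80923628  0.41126845 -0.91651613] 0.05001104002091277 [-0.11  0.13  1.67 -0.    1.35  0.  ]
shift mm [ 3.900e+00 -1.000e-01 -1.072e+02] turn [ 0.002 -0.011 -0.007]
[0.12467473 0.99219767 0.        ]
```

Call:
servo_tool --plan '[[[-0.08,4,0,-35,0.002,-0.011,-0.007],[-0.08,0,0,-35,0,0,0],[-0.08,0,0,-27,0,0,0],[-0.08,0,0,-10,0,0,0],[-0.08,0,0,0,0,0,0],[-0.08,0.4,3,0,0,0,0],[-0.08,0.4,3,0,0,0,0],[-0.08,0,0,0,0,0,0]]]'

```text
t: 21.4
tool_pos: [0.5799, -0.0092, 0.0322]
orientation: [2.355, 2.066, 0.013]
force: [0.5, -0.1, 0.6]
opening: 0.0504
```

```bash
cat >> h.py <<'E'
Jo=np.array([.5815,.042]);Jy=-.125
def rep():
    s,t,R=pose();f=Rn.from_euler('z',-Jy).apply(s["force"])
    a=R.apply([0,1,0]);print("t",s["t"],"jig",tojig(t),"z",t[2].round(4),"Fjig",f.round(1),"tilt",R.apply([0,0,1]).round(3),"ty yaw",np.arctan2(a[1],a[0]).round(3),"open",round(s["opening"],4))
E
python3 -c "
from h import *
rep()"
```

```text
t 21.4 jig [[  4.8 -51.1]] z 0.0322 Fjig [ 0.5 -0.   0.6] tilt [ 0.012 -0.001 -1.   ] ty yaw -0.13 open 0.0504
```

Call:
servo_tool --plan '[[[-0.08,-5,0.6,-9,0,0.012,0.004],[-0.08,0,0,0,0,0,0],[-0.08,0.4,3,0,0,0,0],[-0.08,0.4,3,0,0,0,0],[-0.08,0.2,2,0,0,0,0],[-0.08,0,0,0,0,0,0]]]'

```text
t: 22.0
tool_pos: [0.5746, -0.0007, 0.0214]
orientation: [-2.357, -2.076, 0.004]
force: [-0.2, -0.3, -0.2]
opening: 0.0501
```

```bash
python3 -c "
from h import *
rep()"
```

```text
t 22.0 jig [[ -1.6 -43.3]] z 0.0214 Fjig [-0.2 -0.4 -0.2] tilt [-0.003 -0.001 -1.   ] ty yaw -0.127 open 0.0501
```

Call:
servo_tool --plan '[[[-0.08,0.3,2,0,0,0,0],[-0.08,0.2,2,0,0,0,0],[-0.08,0,0,0,0,0,0]]]'

```text
t: 22.3
tool_pos: [0.5751, 0.0032, 0.0215]
orientation: [-2.357, -2.076, 0.004]
force: [0.1, -1.2, 0.4]
opening: 0.05
```

```bash
python3 -c "
from h import *
rep()"
```

```text
t 22.3 jig [[ -1.5 -39.3]] z 0.0215 Fjig [ 0.3 -1.2  0.4] tilt [-0.003 -0.001 -1.   ] ty yaw -0.127 open 0.05
```

Call:
servo_tool --plan '[[[-0.08,0.3,2,0,0,0,0],[-0.08,0.1,1,0,0,0,0],[-0.08,0,0,0,0,0,0]]]'

```text
t: 22.6
tool_pos: [0.5754, 0.006, 0.0214]
orientation: [-2.357, -2.076, 0.005]
force: [0.0, -2.6, 0.6]
opening: 0.0503
```

Call:
servo_tool --plan '[[[-0.08,0.1,1,0,0,0,0],[-0.08,0.1,1,0,0,0,0],[-0.08,0,0,0,0,0,0]]]'

```text
t: 22.9
tool_pos: [0.5754, 0.0061, 0.0214]
orientation: [2.358, 2.075, -0.008]
force: [-1.6, -10.8, 2.3]
opening: 0.0504
```

Call:
servo_tool --plan '[[[-0.08,0.1,1,0,0,0,0],[-0.08,0.1,1,0,0,0,0],[-0.08,0,0,0,0,0,0]]]'

```text
t: 23.2
tool_pos: [0.5754, 0.0063, 0.0215]
orientation: [2.358, 2.073, -0.011]
force: [-3.9, -18.5, 3.6]
opening: 0.0504
```

The stack is hard against pins 1 and 2, at about 18 N with no further travel. Backing off and turning round to the -x end.

Call:
servo_tool --plan '[[[-0.08,-1,-8,0,0,0,0],[-0.08,-1,-8,5,0,0,0],[-0.08,0,0,45,0,0,0],[-0.08,0,0,45,0,0,0],[0.57,0,0,45,0,0,-0.13],[0.57,-10,6,10,0,0,-0.13],[0.57,-10,6,0,0,0,-0.13],[0.57,-10,6,0,0,0,-0.13],[0.57,-10,6,0,0,0,-0.13],[0.57,-10,6,0,0,0,-0.13],[0.57,-10,6,0,0,0,-0.13],[0.57,-10,6,0,0,0,-0.13]]]'

```text
t: 24.4
tool_pos: [0.5033, 0.0365, 0.1717]
orientation: [-3.076, -0.622, 0.002]
force: [0.0, -0.9, -0.3]
opening: 0.0202
```

Call:
servo_tool --plan '[[[0.57,-10,5,0,0,0,-0.13],[0.57,0,0,0,0,0,-0.13],[0.57,0,0,0,0,0,-0.13],[0.57,0,0,0,0,0,-0.13],[0.57,0,0,0,0,0,0]]]'

```text
t: 24.9
tool_pos: [0.4937, 0.0412, 0.1717]
orientation: [-3.133, 0.185, 0.001]
force: [-0.8, -0.2, -0.1]
opening: 0.02
```

```bash
python3 -c "
from h import *
rep()
im,i=shot('wrist');cv2.imwrite('pics/w10.png',im);np.savez('w10.npz',**i)
delta(np.r_[Jo+Rn.from_euler('z',Jy).apply([-.085,-.015,0])[:2],.022],grasp_R(Jy,0)*Rn.from_euler('z',np.pi))"
```

```text
t 24.9 jig [[-87.  -11.7]] z 0.1717 Fjig [-0.8 -0.3 -0.1] tilt [-0.001  0.004 -1.   ] ty yaw -1.688 open 0.02
shift mm [   1.6   -3.5 -149.6] turn [-0.003 -0.001 -0.012]
```

Call:
servo_tool --plan '[[[0.57,1.6,-3.5,-40,-0.003,0,-0.012],[0.57,0,0,-45,0,0,0],[0.57,0,0,-40,0,0,0],[0.57,0,0,-20,0,0,0],[0.57,0,0,0,0,0,0],[0.57,0,0,0,0,0,0]]]'

```text
t: 25.55
tool_pos: [0.4955, 0.0375, 0.0269]
orientation: [-3.135, 0.197, 0.002]
force: [0.0, -0.1, 0.9]
opening: 0.0201
```

```bash
python3 -c "
from h import *
rep()"
```

```text
t 25.55 jig [[-84.8 -15.2]] z 0.0269 Fjig [ 0.  -0.   0.9] tilt [-0.001  0.    -1.   ] ty yaw -1.697 open 0.0201
```

Call:
servo_tool --plan '[[[0.57,4,-0.5,-5,0,0,0],[0.57,4,-0.5,0,0,0,0],[0.57,4,-0.5,0,0,0,0],[0.57,3,-0.4,0,0,0,0],[0.57,2,-0.3,0,0,0,0],[0.57,2,-0.2,0,0,0,0],[0.57,0,0,0,0,0,0]]]'

```text
t: 26.25
tool_pos: [0.5144, 0.0351, 0.0213]
orientation: [3.135, -0.201, -0.002]
force: [-1.0, -0.4, -0.1]
opening: 0.0203
```

Call:
servo_tool --plan '[[[0.57,2,-0.3,0,0,0,0],[0.57,2,-0.2,0,0,0,0],[0.57,0,0,0,0,0,0]]]'

```text
t: 26.55
tool_pos: [0.5185, 0.0345, 0.0213]
orientation: [3.135, -0.201, -0.002]
force: [-1.6, -0.8, -0.9]
opening: 0.0201
```

Call:
servo_tool --plan '[[[0.57,1,-0.1,0,0,0,0],[0.57,1,-0.1,0,0,0,0],[0.57,0,0,0,0,0,0]]]'

```text
t: 26.85
tool_pos: [0.5203, 0.0344, 0.0213]
orientation: [3.135, -0.201, -0.002]
force: [-3.2, -0.5, 0.0]
opening: 0.0202
```

```bash
python3 -c "
from h import *
rep()"
```

```text
t 26.85 jig [[-59.7 -15.2]] z 0.0213 Fjig [-3.1 -0.9  0. ] tilt [-0.001 -0.    -1.   ] ty yaw -1.699 open 0.0202
```

Call:
servo_tool --plan '[[[0.57,1,-0.1,0,0,0,0],[0.57,1,-0.1,0,0,0,0],[0.57,0,0,0,0,0,0]]]'

```text
t: 27.15
tool_pos: [0.5224, 0.0341, 0.0213]
orientation: [3.135, -0.201, -0.002]
force: [-1.1, -0.2, -0.9]
opening: 0.0203
```

Call:
servo_tool --plan '[[[0.57,1,-0.1,0,0,0,0],[0.57,0.5,-0.1,0,0,0,0],[0.57,0,0,0,0,0,0]]]'

```text
t: 27.45
tool_pos: [0.5225, 0.0341, 0.0209]
orientation: [3.135, -0.201, -0.006]
force: [-8.2, 0.7, 4.1]
opening: 0.0203
```

Call:
servo_tool --plan '[[[0.57,0.8,-0.1,0,0,0,0],[0.57,0,0,0,0,0,0]]]'

```text
t: 27.65
tool_pos: [0.5226, 0.0341, 0.0207]
orientation: [3.135, -0.2, -0.009]
force: [-11.3, 1.8, 4.9]
opening: 0.0199
```

```bash
python3 -c "
from h import *
rep()"
```

```text
t 27.65 jig [[-57.5 -15.1]] z 0.0207 Fjig [-11.4   0.4   4.9] tilt [-0.006  0.    -1.   ] ty yaw -1.698 open 0.0199
```

Hard stop against pin 3. I'll repeat the side tap, in case the end push shifted anything sideways.

Call:
servo_tool --plan '[[[0.57,-6,0.7,0,0,0,0],[0.57,-6,0.7,5,0,0,0],[0.57,0,0,45,0,0,0],[-0.08,0,0,45,0,0,0],[-0.08,0,0,45,0,0,0.13],[-0.08,8,-6,10,0,0,0.131],[-0.08,8,-6,0,0,0,0.131],[-0.08,8,-6,0,0,0,0.131],[-0.08,8,-6,0,0,0,0.131],[-0.08,8,-6,0,0,0,0.131],[-0.08,8,-6,0,0,0,0.131],[-0.08,8,-6,0,0,0,0.131]]]'

```text
t: 28.85
tool_pos: [0.5693, -0.007, 0.1723]
orientation: [2.81, 1.4, 0.001]
force: [-0.1, -0.0, -0.9]
opening: 0.0504
```

Call:
servo_tool --plan '[[[-0.08,8,-6,0,0,0,0.131],[-0.08,0,0,0,0,0,0.131],[-0.08,0,0,0,0,0,0.131],[-0.08,0,0,0,0,0,0.131],[-0.08,0,0,0,0,0,0]]]'

```text
t: 29.35
tool_pos: [0.5769, -0.0128, 0.1721]
orientation: [2.355, 2.076, 0.001]
force: [-0.0, -0.3, 0.1]
opening: 0.0496
```

```bash
python3 -c "
from h import *
rep()
delta(np.r_[Jo+Rn.from_euler('z',Jy).apply([-.001,-.056,0])[:2],.022],grasp_R(Jy,0)*Rn.from_euler('z',np.pi/2))"
```

```text
t 29.35 jig [[  2.3 -54.9]] z 0.1721 Fjig [ 0.  -0.3  0.1] tilt [ 0.002 -0.001 -1.   ] ty yaw -0.126 open 0.0496
shift mm [  -3.4   -0.6 -150.1] turn [0.001 0.002 0.001]
```

Call:
servo_tool --plan '[[[-0.08,-3.4,-0.6,-45,0,0,0],[-0.08,0,0,-45,0,0,0],[-0.08,0,0,-38,0,0,0],[-0.08,0,0,-18,0,0,0],[-0.08,0,0,0,0,0,0],[-0.08,0.5,4,0,0,0,0],[-0.08,0.5,4,0,0,0,0],[-0.08,0.5,4,0,0,0,0],[-0.08,0.3,3,0,0,0,0],[-0.08,0.1,1,0,0,0,0],[-0.08,0,0,0,0,0,0]]]'

```text
t: 30.45
tool_pos: [0.5753, 0.0029, 0.0257]
orientation: [2.357, 2.075, -0.001]
force: [0.4, 0.3, -0.3]
opening: 0.0499
```

```bash
python3 -c "
from h import *
rep()"
```

```text
t 30.45 jig [[ -1.2 -39.5]] z 0.0257 Fjig [ 0.3  0.4 -0.3] tilt [ 0.001 -0.001 -1.   ] ty yaw -0.127 open 0.0499
```

Call:
servo_tool --plan '[[[-0.08,0.2,1.5,-2,0,0,0],[-0.08,0.2,1.5,0,0,0,0],[-0.08,0.1,1,0,0,0,0],[-0.08,0.1,1,0,0,0,0],[-0.08,0.1,0.7,0,0,0,0],[-0.08,0,0,0,0,0,0]]]'

```text
t: 31.05
tool_pos: [0.5753, 0.0062, 0.023]
orientation: [2.358, 2.073, -0.006]
force: [-1.6, -11.4, -0.7]
opening: 0.0503
```

```bash
python3 -c "
from h import *
rep()"
```

```text
t 31.05 jig [[ -1.7 -36.3]] z 0.023 Fjig [ -0.1 -11.5  -0.7] tilt [-0.001 -0.004 -1.   ] ty yaw -0.129 open 0.0503
```

Call:
servo_tool --plan '[[[-0.08,-1,-8,0,0,0,0],[-0.08,-1,-8,5,0,0,0],[-0.08,0,-4,45,0,0,0],[-0.08,0,-4,45,0,0,0],[-0.08,0,-4,40,0,0,0],[-0.08,0,0,0,0,0,0],[-0.08,0,0,0,0,0,0]]]'

```text
t: 31.75
tool_pos: [0.5749, -0.02, 0.1603]
orientation: [2.356, 2.073, 0.003]
force: [-0.3, -0.4, -0.1]
opening: 0.0501
```

Run:
```python
from h import *
rep()
im,i=shot('wrist');cv2.imwrite('pics/w11.png',im);np.savez('w11.npz',**i)
sc,_=shot('side');cv2.imwrite('pics/s11.png',sc)
a=proj(i,[[.58,.04,.04]])[0].astype(int)
y0=max(0,a[1]-75);x0=a[0]-75;print(x0,y0)
A=cv2.resize(im[y0:y0+150,x0:x0+150],(600,600),interpolation=cv2.INTER_CUBIC)
B=cv2.resize(sc[235:305,240:320],(200,175),interpolation=cv2.INTER_CUBIC)
o=np.zeros((600,800,3),np.uint8);o[:,:600]=A;o[:175,600:]=B
S=cv2.imread('pics/w10.png');j=dict(np.load('w10.npz'));b=proj(j,[[.58,.04,.04]])[0].astype(int);C=S[max(0,b[1]-60):b[1]+60,b[0]-50:b[0]+50];o[180:180+240,600:]=cv2.resize(C,(200,240))
cv2.imwrite('pics/v11.png',o)
```

```text
t 31.75 jig [[  1.2 -62.4]] z 0.1603 Fjig [-0.2 -0.4 -0.1] tilt [ 0.004 -0.001 -1.   ] ty yaw -0.128 open 0.0501
245 57
```

View pics/v11.png

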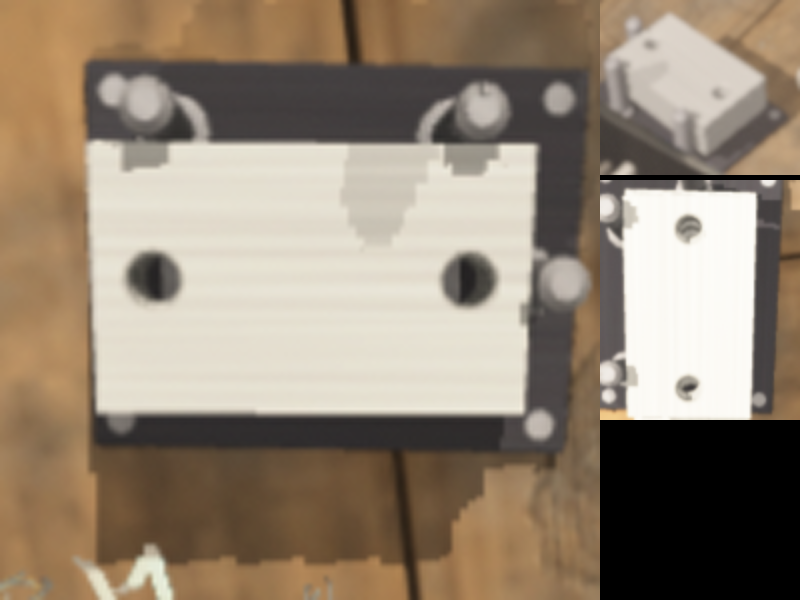

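The last view shows the top plate's edges straight and parallel to the foot plate, with no lower plate showing. The side view shows flush faces. One numeric check of the plate against the pins follows.

Run:
```python
from h import *
from scipy.optimize import least_squares
i=dict(np.load("w11.npz"));cr=lambda L:np.array(L)/4.+[245,57]-[.37,.37]
P=onz(i,cr([(483,107),(145,100),(565,282)]),.06);J=np.array([[36,36],[-36,36],[56,0]])/1e3
f=lambda p:((Rn.from_euler('z',p[2]).as_matrix()[:2,:2]@J.T).T+p[:2]-P[:,:2]).ravel()
r=least_squares(f,[.58,.04,-.13]);print("jig",r.x.round(4),(r.fun*1e3).round(1))
import h; h.Jy=r.x[2]
print(tojig(onz(i,cr([(537,145),(88,142),(97,413),(526,413)]),.05),r.x[:2]).tolist())
```

```text
jig [ 0.5825  0.046  -0.1473] [ 0.1  0.  -0.4  0.1  0.2 -0.2]
[[49.7, 29.6], [-49.7, 28.3], [-49.1, -31.8], [51.0, -29.9]]
```

By the pins, the stack may be turned about 0.9° (a gap of roughly 1.5 mm at pin 2). My two-finger push imposed the hand's own yaw on it. I'll tap again with closed fingers midway between pins 1 and 2, so the pins set the yaw.

Call:
servo_tool --plan '[[[1,0,0,-5,0,0,-0.015],[1,-1,0,-45,0,0,0],[1,0,0,-45,0,0,0],[1,0,0,-30,0,0,0],[1,0,0,-16,0,0,0],[1,0,0,0,0,0,0],[1,0.6,5,0,0,0,0],[1,0.6,5,0,0,0,0],[1,0.6,5,0,0,0,0],[1,0.5,4,0,0,0,0],[1,0.4,3,0,0,0,0],[1,0,0,0,0,0,0]]]' --force 15

```text
t: 33.05
tool_pos: [0.5757, 0.0029, 0.0176]
orientation: [2.373, 2.057, -0.001]
force: [-0.4, 0.0, 0.7]
opening: 0.0003
```

```bash
python3 -c "
from h import *
rep()"
```

```text
t 33.05 jig [[ -0.9 -39.5]] z 0.0176 Fjig [-0.4 -0.   0.7] tilt [ 0.    -0.001 -1.   ] ty yaw -0.142 open 0.0003
```

Call:
servo_tool --plan '[[[1,0,0,4,0,0,0],[1,0.2,1.5,0,0,0,0],[1,0.2,1.5,0,0,0,0],[1,0,0,0,0,0,0]]]'

```text
t: 33.45
tool_pos: [0.576, 0.0055, 0.0214]
orientation: [2.374, 2.057, -0.001]
force: [-0.2, -0.4, 0.2]
opening: 0.0009
```

Call:
servo_tool --plan '[[[1,0.1,0.8,0,0,0,0],[1,0,0,0,0,0,0]]]'

```text
t: 33.65
tool_pos: [0.5759, 0.006, 0.0213]
orientation: [2.374, 2.057, -0.002]
force: [-0.1, 0.5, 0.8]
opening: 0.0002
```

Call:
servo_tool --plan '[[[1,0.1,0.8,0,0,0,0],[1,0.1,0.8,0,0,0,0],[1,0,0,0,0,0,0]]]'

```text
t: 33.95
tool_pos: [0.5758, 0.0066, 0.0212]
orientation: [2.373, 2.056, -0.004]
force: [-2.0, -7.1, 1.4]
opening: 0.0008
```

```bash
python3 -c "
from h import *
rep();print(monitor.read_state()['wrist_torque'])"
```

```text
t 33.95 jig [[ -1.2 -35.8]] z 0.0212 Fjig [-1.1 -7.3  1.4] tilt [-0.001 -0.003 -1.   ] ty yaw -0.143 open 0.0008
[-1.06831895  0.51269913  0.01476379]
```

Call:
servo_tool --plan '[[[1,0.1,0.8,0,0,0,0],[1,0.1,0.8,0,0,0,0],[1,0,0,0,0,0,0]]]'

```text
t: 34.25
tool_pos: [0.5758, 0.0067, 0.0212]
orientation: [2.373, 2.055, -0.007]
force: [-3.1, -13.6, 3.2]
opening: 0.0006
```

```bash
python3 -c "
from h import *
rep();print(monitor.read_state()['wrist_torque'])"
```

```text
t 34.25 jig [[ -1.3 -35.8]] z 0.0212 Fjig [ -1.4 -13.9   3.2] tilt [-0.002 -0.005 -1.   ] ty yaw -0.143 open 0.0006
[-2.20029895  0.75313037 -0.00642983]
```

Now against both pins. Next, a closed-finger tap on the -x end, the hand turned slightly so it touches near the middle line.

Call:
servo_tool --plan '[[[1,-1,-8,0,0,0,0],[1,-1,-8,5,0,0,0],[1,0,0,45,0,0,0],[1,0,0,45,0,0,0],[1,0,0,45,0,0,-0.133],[1,-10,5,10,0,0,-0.133],[1,-10,5,0,0,0,-0.133],[1,-10,5,0,0,0,-0.133],[1,-10,5,0,0,0,-0.133],[1,-10,5,0,0,0,-0.133],[1,-10,5,0,0,0,-0.133],[1,-10,6,0,0,0,-0.133]]]'

```text
t: 35.45
tool_pos: [0.5041, 0.0295, 0.1718]
orientation: [-3.091, -0.56, 0.001]
force: [-0.2, -0.8, -0.2]
opening: 0.0005
```

Call:
servo_tool --plan '[[[1,-8,6,0,0,0,-0.133],[1,0,0,0,0,0,-0.133],[1,0,0,0,0,0,-0.133],[1,0,0,0,0,0,-0.13],[1,0,0,0,0,0,0]]]'

```text
t: 35.95
tool_pos: [0.4965, 0.0354, 0.1718]
orientation: [-3.13, 0.262, 0.001]
force: [0.9, 0.1, 0.0]
opening: 0.0002
```

```bash
python3 -c "
from h import *
rep()
delta(np.r_[Jo+Rn.from_euler('z',Jy).apply([-.080,-.0155,0])[:2],.020],grasp_R(-.165,0)*Rn.from_euler('z',np.pi))"
```

```text
t 35.95 jig [[-83.5 -17.1]] z 0.1718 Fjig [0.9 0.2 0. ] tilt [-0.  0. -1.] ty yaw -1.738 open 0.0002
shift mm [   3.7    1.2 -151.8] turn [-0.    -0.     0.002]
```

Call:
servo_tool --plan '[[[1,3.7,1,-45,0,0,0],[1,0,0,-45,0,0,0],[1,0,0,-40,0,0,0],[1,0,0,-20,0,0,0],[1,0,0,0,0,0,0],[1,5,-0.6,0,0,0,0],[1,5,-0.6,0,0,0,0],[1,5,-0.6,0,0,0,0],[1,2,-0.3,0,0,0,0],[1,0,0,0,0,0,0]]]'

```text
t: 36.95
tool_pos: [0.5182, 0.0342, 0.0222]
orientation: [-3.131, 0.259, -0.001]
force: [0.4, -0.4, 0.2]
opening: 0.0006
```

```bash
python3 -c "
from h import *
rep()"
```

```text
t 36.95 jig [[-61.8 -15.6]] z 0.0222 Fjig [ 0.4 -0.4  0.2] tilt [ 0.001  0.    -1.   ] ty yaw -1.736 open 0.0006
```

Call:
servo_tool --plan '[[[1,2,-0.2,0,0,0,0],[1,1,-0.1,0,0,0,0],[1,0.8,-0.1,0,0,0,0],[1,0,0,0,0,0,0]]]'

```text
t: 37.35
tool_pos: [0.5209, 0.0339, 0.0213]
orientation: [3.131, -0.259, -0.002]
force: [0.3, 0.6, -0.7]
opening: 0.0006
```

Call:
servo_tool --plan '[[[1,0.8,-0.1,0,0,0,0],[1,0.8,-0.1,0,0,0,0],[1,0,0,0,0,0,0]]]'

```text
t: 37.65
tool_pos: [0.5219, 0.0337, 0.021]
orientation: [3.131, -0.259, -0.004]
force: [-3.9, 0.4, 1.5]
opening: 0.0
```

Call:
servo_tool --plan '[[[1,0.8,-0.1,0,0,0,0],[1,0,0,0,0,0,0]]]'

```text
t: 37.85
tool_pos: [0.5219, 0.0337, 0.0208]
orientation: [3.131, -0.259, -0.007]
force: [-6.2, 1.0, 2.9]
opening: 0.0006
```

```bash
python3 -c "
from h import *
rep()"
```

```text
t 37.85 jig [[-58.1 -15.6]] z 0.0208 Fjig [-6.2  0.2  2.9] tilt [-0.004  0.    -1.   ] ty yaw -1.736 open 0.0006
```

Call:
servo_tool --plan '[[[1,0.8,-0.1,0,0,0,0],[1,0,0,0,0,0,0],[1,-6,0.8,0,0,0,0],[1,-6,0.8,10,0,0,0],[1,0,0,45,0,0,0],[1,0,0,45,0,0,0],[1,0,0,45,0,0,0],[1,0,0,30,0,0,0],[1,0,0,0,0,0,0],[1,0,0,0,0,0,0]]]'

```text
t: 38.85
tool_pos: [0.5129, 0.035, 0.1972]
orientation: [-3.131, 0.259, -0.003]
force: [-1.1, 0.0, -0.0]
opening: 0.0001
```

Run:
```python
from h import *
from scipy.optimize import least_squares
rep()
im,i=shot('wrist');cv2.imwrite('pics/w12.png',im);sc,_=shot('scene');cv2.imwrite('pics/sc12.png',sc)
g=cv2.cvtColor(im,cv2.COLOR_BGR2GRAY);hsv=cv2.cvtColor(im,cv2.COLOR_BGR2HSV)
a=proj(i,[[.58,.04,.05]])[0].astype(int);print(a)
m=((g>190)&(hsv[:,:,1]<60)).astype(np.uint8);n,l,st,ce=cv2.connectedComponentsWithStats(m);k=l[a[1],a[0]]
c=cv2.findContours((l==k).astype(np.uint8),0,1)[0][0]
r=cv2.minAreaRect(c);q=cv2.approxPolyDP(cv2.convexHull(c),3,True).reshape(-1,2);print(st[k],q.tolist())
P=onz(i,cv2.boxPoints(r),.05);print((P[:,:2]*1e3).round(1).tolist(),"centre",P.mean(0).round(4))
d=[(np.linalg.norm(P[(j+1)%4]-P[j])*1e3).round(1) for j in range(4)];print(d,[np.arctan2(*(P[(j+1)%4]-P[j])[[1,0]]).round(3) for j in range(4)])
for w,o in((im,'w'),):
  R=c.reshape(-1,2).astype(float)
  # line fits of long sides: contour points in central 70% by world coords
  W=onz(i,R,.05)[:,:2]; 
  for jo,jy in(((.5815,.042),-.13),):
    cs,sn=np.cos(jy),np.sin(jy);d=W-jo;u=np.c_[cs*d[:,0]+sn*d[:,1],-sn*d[:,0]+cs*d[:,1]]*1e3
    s=u[(u[:,1]<-20)&(abs(u[:,0])<40)];p=np.polyfit(s[:,0],s[:,1],1);print("-y edge yaw",(jy+p[0]).round(4),p)
    s=u[(u[:,1]>20)&(abs(u[:,0])<25)];p=np.polyfit(s[:,0],s[:,1],1);print("+y edge",(jy+p[0]).round(4),p)
# pin tops by circles
for nm,(X,Y) in dict(p1=(36,36),p2=(-36,36),p3=(56,0)).items():
    w=np.r_[np.array([.5825,.045])+Rn.from_euler('z',-.14).apply([X/1e3,Y/1e3,0])[:2],.06];b=proj(i,[w])[0].astype(int)
    cp=cv2.resize(g[b[1]-12:b[1]+13,b[0]-12:b[0]+13],None,fx=8,fy=8,interpolation=cv2.INTER_CUBIC)
    h=cv2.HoughCircles(cp,cv2.HOUGH_GRADIENT,1.5,40,param1=60,param2=12,minRadius=30,maxRadius=60)
    if h is not None: 
        pts=h[0][:3,:2]/8-.44+b-12; print(nm,b,h[0][:3,2],pts.round(1).tolist(),(onz(i,pts,.06)[:,:2]*1e3).round(1).tolist())
```

```text
t 38.85 jig [[-67.2 -15.5]] z 0.1972 Fjig [-1.1 -0.1 -0. ] tilt [ 0.002 -0.    -1.   ] ty yaw -1.736 open 0.0001
[307 125]
[ 266   72   66  101 5593] [[329, 72], [331, 171], [276, 172], [269, 153], [266, 97], [270, 75]]
[[637.5, 72.2], [627.8, 8.7], [528.5, 22.6], [538.7, 91.1]] centre [0.5831 0.0486 0.05  ]
[np.float64(64.2), np.float64(100.3), np.float64(69.3), np.float64(100.6)] [np.float64(-1.721), np.float64(3.002), np.float64(1.424), np.float64(-0.189)]
-y edge yaw -0.1397 [-9.72447706e-03 -2.60716958e+01]
+y edge -0.1658 [-0.03582187 33.28452657]
p1 [263  87] [52.5  32.25 45.  ] [[264.3, 86.8], [267.0, 93.8], [264.3, 76.5]] [[623.3, 74.4], [616.5, 73.2], [632.6, 72.4]]
p2 [268 160] [50.7  31.05 34.05] [[268.8, 160.4], [269.0, 167.2], [273.5, 152.3]] [[552.3, 84.8], [545.4, 86.1], [559.6, 78.4]]
p3 [299  64] [48.9  39.15 45.9 ] [[299.0, 64.8], [304.8, 70.8], [308.6, 63.7]] [[637.4, 37.4], [631.1, 32.9], [636.9, 28.2]]
```

```bash
python3 -c "
from plant import job
print(job.close_job())"
```

```text
the job is handed in; nothing more can be done
None
```

I laid plate e flat on the stack, let go of it and tapped the stack against the pins, then handed the job in at about 39 s with the robot clear.

- **Placing:** my first grip left the fingertips about 10 mm below plate e. I set it back on the rest and regripped it with the tips level with its underside. Then I lowered it onto the stack until contact (6.5 N) and released it.
- **Tapping:** I pushed the -y side and the -x end until each stopped hard. A check then showed the stack turned about 0.9° from the pins. I tapped both sides again with closed fingers, and each stopped hard once more (about 14 N on the side, at least 6 N on the end).
- **Last checks:** the stack's -y edge and the line through pins 1 and 2 now agree to about 0.3° (yaw -0.140 against -0.145 rad). That is within what the picture can resolve.
    - **Disagreeing reading:** the fit of the stack's +y edge gave -0.166 rad. I put that down to the pins breaking up that edge.
    - **Not looked at again:** the last picture I viewed was before the second round of taps. It showed no lower plate sticking out.
- **Bystanders:** I never touched the solder spool, union nut or copper tee on purpose, and no forces suggested contact. I made no separate check of them at the end.

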